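Gauge kiln props and clamp the good ones in the carrying tray

TASK

Get the kiln props ready for loading: loosen the wing clamp of the carrying tray and slide its end stop right back, then take the props from the kiln shelf one at a time, tallest first, and slide each one on to the stepped gauge pin as far as it will go. Before gauging the next, stand a prop that goes right down to the base upright in the tray's channel, building the row from the fixed end in that order, and put one that stops at the step into the reject tub. Finally slide the end stop up so that the row is closed with no gaps between fixed end, props and stop, and turn the clamp tight; leave the tumbler, bowl, jar and brush pot where they are.

Things in the scene. Friction and masses are not known exactly. Their poses are not given: they have to be found in the camera images.
- prop_1: Kiln prop: an upright tube of buff stoneware, outside diameter 44 mm, 65 mm tall, about 143 g. Its through bore is either right or too narrow for the gauge; which it is shows when it is tried on the pin. Origin: centre of its underside, z along the tube. One of the two of this height is absent (None).
- prop_2: Kiln prop: an upright tube of buff stoneware, outside diameter 44 mm, 65 mm tall, about 143 g. Its through bore is either right or too narrow for the gauge; which it is shows when it is tried on the pin. Origin: centre of its underside, z along the tube. One of the two of this height is absent (None).
- prop_3: Kiln prop: an upright tube of buff stoneware, outside diameter 44 mm, 57 mm tall, about 125 g. Its through bore is either right or too narrow for the gauge; which it is shows when it is tried on the pin. Origin: centre of its underside, z along the tube. Always present; the only one of this height.
- prop_4: Kiln prop: an upright tube of buff stoneware, outside diameter 44 mm, 49 mm tall, about 107 g. Its through bore is either right or too narrow for the gauge; which it is shows when it is tried on the pin. Origin: centre of its underside, z along the tube. One of the two of this height is absent (None).
- prop_5: Kiln prop: an upright tube of buff stoneware, outside diameter 44 mm, 49 mm tall, about 107 g. Its through bore is either right or too narrow for the gauge; which it is shows when it is tried on the pin. Origin: centre of its underside, z along the tube. One of the two of this height is absent (None).
- prop_6: Kiln prop: an upright tube of buff stoneware, outside diameter 44 mm, 41 mm tall, about 90 g. Its through bore is either right or too narrow for the gauge; which it is shows when it is tried on the pin. Origin: centre of its underside, z along the tube. One of the two of this height is absent (None), or both are.
- prop_7: Kiln prop: an upright tube of buff stoneware, outside diameter 44 mm, 41 mm tall, about 90 g. Its through bore is either right or too narrow for the gauge; which it is shows when it is tried on the pin. Origin: centre of its underside, z along the tube. One of the two of this height is absent (None), or both are.
- shelf: Kiln shelf: a square pale slab 270 x 270 x 14 mm on which the props stand at the start. Fixed. Origin: centre of its underside; the props stand 14 mm above it.
- gauge: Gauge stand: round dark steel base, 90 mm across, 12 mm high, with an upright stepped pin at its centre. Fixed. Origin: centre of its underside. Pin, heights above the base's top: 22 mm thick up to 28 mm, a short cone to 19.6 mm thick at 31 mm, then the step to a 15 mm pilot up to 51 mm, tapered tip up to 56 mm.
- gauge_seat (a point): Point on the pin's axis at the base's top, 12 mm above the bench; z up along the pin. A prop with a right bore (25 mm) slides down until its underside rests here; one with a narrow bore (19 mm) passes the pilot only and stops on the step, its underside about 30 mm above here.
- tray: Carrying tray, fixed to the bench: plywood base 96 (x) x 360 (y) x 12 mm with a channel 50 mm wide along its y axis between two wooden strips 13 mm high. The fixed end block (66 mm wide, 52 mm high above the floor) is at its +y end, the sliding end stop at its -y end. Origin: centre of its underside; the channel's floor is 12 mm above it, middle line x = 0.
- tray_end (a point): Point on the middle line of the channel's floor at the inner face of the fixed end block (152 mm from the tray's origin along its y); axes as the tray's.
- end_stop (a joint): End stop riding in the channel: wooden face board 46 mm wide, 12 mm thick, 48 mm high above the floor, with an aluminium foot 12 mm high reaching 102 mm behind the face (towards the tray's -y). Value: gap in m from the fixed end's face to the stop's face, 0 to 0.216 (right back). Clamp free: slides at about 1 to 2 N and stays where left; clamped tight: holds against some 25 N.
- stop_face (a point): Point on the middle line of the channel's floor at the stop's face; moves with the stop; axes as the tray's.
- wing_clamp (a joint): Clamp of the end stop: a black wing knob on an upright stud on the stop's foot. Value in rad, 0 to 1.5, grows clockwise seen from above: up to 0.6 is free, from 0.8 on it grips harder and harder, above 1.0 counts as tight. It resists with about 0.15 to 0.3 N m and stays where it is left.
- clamp_grip (a point): Centre of the wing knob on the stud's axis, 60 mm behind the stop's face, 57 mm above the bench. The wing is a bar 46 mm long (along this point's x, which turns with it), 12 mm thick (its y), 20 mm high; the 8 mm stud and a 20 mm washer (top 29 mm above the bench) lie below it. At joint value 0 the wing lies across the channel.
- tub: Reject tub: a shallow open grey plastic box 115 (x) x 185 (y) x 35 mm outside, walls and floor 4 mm. Fixed. Origin: centre of its underside.
- tumbler: Bystander: a dark glazed tumbler, 64 mm wide and 80 mm high, loose. Origin: centre of its underside.
- bowl: Bystander: a small terracotta bowl, 84 mm wide and 45 mm high, loose. Origin: centre of its underside.
- glaze_jar: Bystander: a white plastic jar, 68 mm wide and 85 mm high, loose; absent in some starts. Origin: centre of its underside.
- brush_pot: Bystander: a blue pot of 72 mm width and 90 mm height with brushes standing in it up to 160 mm, loose. Origin: centre of its underside.

How it is judged:
By the outcome, as a careful person would: the job done as asked, in the order asked, and still so for the second after the job is handed in, with the robot touching nothing.
Of prop_1, prop_2 only 1 to 1 are there at a start; the rules pass over those that are not, and their reading is None.
Of prop_4, prop_5 only 1 to 1 are there at a start; the rules pass over those that are not, and their reading is None.
Of prop_6, prop_7, glaze_jar only 1 to 1 are there at a start; the rules pass over those that are not, and their reading is None.
At some moment in a run one of prop_4, prop_5, prop_6, prop_7 may be knocked a few centimetres aside while the robot is not near it.
Once in a run the grip may slacken for a moment while it holds something.
It also fails if it takes over 210 s, if anything falls off the work surface, if the arm or the gripper's body presses on something with over 40 N, if the wrist force passes 120 N, or if a joint passes its speed limit or range.

ROBOT

A 6-joint arm with a two-finger parallel gripper is mounted at the origin on the work surface. World frame = base frame: x ahead of the robot, y to its left, z up, the work surface at z = 0. Lengths are in m, angles in rad, forces in N, time in s.
With the tool pointing down it reaches from about 0.225 to 0.875 m from the base axis. Payload 3.4 kg.
Tool frame: the origin (TCP) lies on the centre line of the jaws, within the pads' length; the fingertips stand 22 mm ahead of it and the grasp point (between the pads) lies 3 mm ahead of it; z points along the fingers, y is the line along which they close (so a half turn about z gives the same grasp; the last joint's range is limited). The gripper opens to 85 mm and grips with 20 to 120 N. Pads are 22 mm wide; open, the fingers measure 114 mm over their backs; the gripper's body (76 mm by 85 mm) begins 54 mm behind the grasp point. The pads swing forward as they close: fully open they stand 13 mm farther back than shut.
Start: joints at [-1.409, 0.276, 1.505, -0, 1.361, -0.121], TCP at [0.16, -0.552, 0.253] pointing down, gripper open.
Joint ranges: [-2.89, 2.89], [-0.75, 2.08], [0.22, 2.7], [-1.18, 4.32], [0.11, 2.71], [-2.7, 2.7]. Speed limits (rad/s): [2.57, 2.57, 3.14, 3.14, 3.14, 3.14].

INTERFACE

Orientations are given as a unit quaternion [w, x, y, z].
In Python, from rig import manip gives the robot as it stands.
- The arm moves only by the shell command python3 steer.py 'ROWS' [OPENING] [FORCE]. ROWS is rows parted by semicolons, their numbers by spaces, 1 to 5 of them, each of 4 numbers: dx, dy, dz in m, then a turn about the tool's z in rad; each row shifts and turns the commanded pose from where the row before left it, along the tool's axes as they then stand; what a row does not reach is not made up. A row lasts 1/12 s, in which the tool goes at most 0.0417 m and 0.125 rad, less where a joint would pass 70% of its speed; a pose out of reach is approached as far as the arm can. OPENING is the finger opening in m, set as the command begins (- or left out keeps the last). The fingers move at their own pace and stop on an object; FORCE is the grip in N (left out, the last holds). Time passes only in rows, so rows that do not move let the fingers close. It prints the time, the measured TCP pose, the force, the opening and the grip force at its end.
- manip.get_state(): the state, without advancing time (a new reading comes with each control period).
- manip.get_image(name): name is "side" or "top" or "wrist"; returns a dict with "img" (480x640x3 uint8, red, green, blue), "camera_matrix" (3x3 intrinsics, pixels), "k1" (the pictures are not rectified: a ray, as slopes to the right and down, at radius r is drawn at 1 + k1 r^2 times it, then the intrinsics apply), "T" (4x4, takes a point from camera to world coordinates); the wrist camera has in their place "hand_eye" (4x4, takes a point from camera to tool coordinates, whose origin is the TCP and whose axes are the flange's). Camera axes: x right, y down, z forward; pixel columns grow to the right and rows downward; lengths in m; the calibration is good to about 2 mm. A picture is of the moment at which its call begins: read the wrist's pose just before it. There is no depth.
- manip.sign_off(): hands the job in; it is judged then, once.
The state is a dict: "clock": time; "qpos": joint angles; "qd": joint speeds; "effort": joint torques, N m; "position": TCP position; "ee_rot": TCP orientation; "contact_force": force on the tool from outside, world axes, zero at the start; "moment": the same for the moment, N m; "width": finger opening in m; "gripper_force": force on a finger pad.
Only numpy, scipy, OpenCV 4.12 (cv2) and the standard library are available. Lean on these libraries where they do the work, as an engineer would, in place of code of your own. Each camera call takes 0.05 s, during which the arm holds its last target. There are 200 camera calls.

## Working session

There is one attempt and no reset: what is moved stays moved. The work goes in short steps, Python scripts to look and compute and a shell command to move; the robot and the scene stay as the last step left them, time stands still between calls to the robot, and variables do not carry over. Pictures are saved under pics/ and viewed, at most 14 in all, crops included, and the job is handed in when it is done.

```bash
ls; mkdir -p pics; python3 - <<'E'
from rig import manip
import cv2,numpy as np
s=manip.get_state();print(s)
for n in("top","side"):
    d=manip.get_image(n);cv2.imwrite(f"pics/{n}0.png",d["img"][:,:,::-1]);print(n,d["camera_matrix"],d["k1"],d["T"])
d=manip.get_image("wrist");cv2.imwrite("pics/wrist0.png",d["img"][:,:,::-1]);print(d["camera_matrix"],d["k1"],d["hand_eye"])
E
```

```text
pics
rig.py
steer.py
{'clock': 0.0, 'qpos': array([-1.40900227e+00,  2.76584551e-01,  1.50613768e+00,  1.67987358e-05,
        1.36070511e+00, -1.20996056e-01]), 'qd': array([ 0.00059036, -0.0002824 , -0.00078247,  0.00042788,  0.00055433,
        0.00081492]), 'effort': array([-5.39298089e-04, -4.16774082e+01, -2.45804930e+01, -2.31383719e-04,
        1.11222058e-02, -1.23758002e-05]), 'position': array([ 0.16036814, -0.55167041,  0.25244382]), 'ee_rot': array([-9.17320169e-04,  9.90020193e-01,  1.40922586e-01, -1.05002313e-05]), 'contact_force': array([-0.15950456, -0.17430192,  0.25215254]), 'moment': array([ 0.02168561, -0.03049894, -0.00412066]), 'gripper_force': 0.0, 'width': 0.08496482913158604}
top [[525.33739577   0.         312.93595884]
 [  0.         525.33739577 243.93201776]
 [  0.           0.           1.        ]] 0.014960818701754582 [[-0.02919177 -0.99282877  0.11592613  0.43121246]
 [-0.99955951  0.02961504  0.00193014 -0.019066  ]
 [-0.00534946 -0.11581873 -0.99325596  1.27841041]
 [ 0.          0.          0.          1.        ]]
side [[448.13591995   0.         316.86075131]
 [  0.         448.13591995 238.46050179]
 [  0.           0.           1.        ]] -0.007769277535617401 [[ 0.99684282 -0.04339003  0.06649588  0.50038   ]
 [-0.07930107 -0.58590745  0.80648856 -0.92868949]
 [ 0.00396687 -0.80921552 -0.58749851  0.73302419]
 [ 0.          0.          0.          1.        ]]
[[407.45096063   0.         314.1570967 ]
 [  0.         407.45096063 236.15047537]
 [  0.           0.           1.        ]] -0.02154637382847159 [[ 1.37328368e-05 -9.48110756e-01 -3.17940236e-01  8.17331859e-02]
 [ 9.99999979e-01  7.75526462e-05 -1.88072017e-04  4.19413691e-04]
 [ 2.02970209e-04 -3.17940227e-01  9.48110738e-01 -1.20823053e-01]
 [ 0.00000000e+00  0.00000000e+00  0.00000000e+00  1.00000000e+00]]
```
View pics/top0.png

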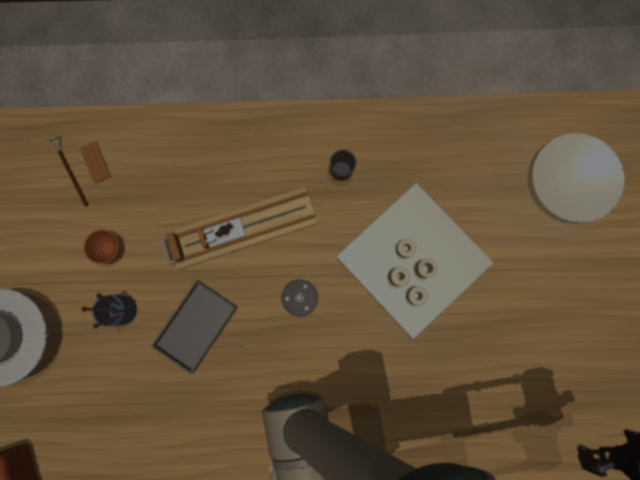

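View pics/side0.png

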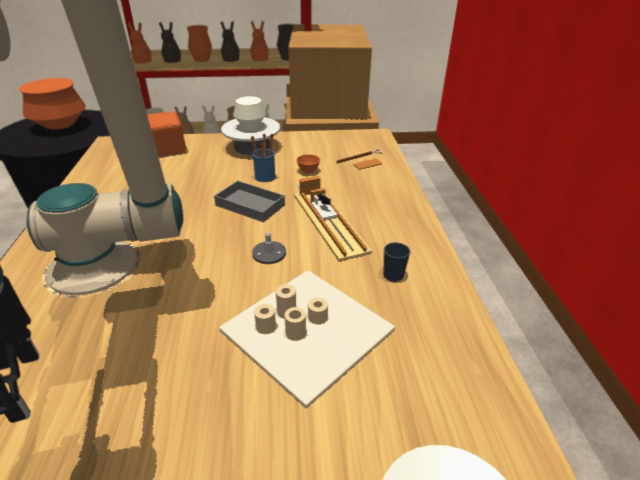

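Top view: four props at about (405,248), (426,268), (399,276), (417,296); gauge (299,297), tray with its fixed block at (172,248) and wing at (225,230), tub (195,326), and there's no jar. Side view: the same four props at (286,295), (265,314), (295,318), (317,307).

```bash
cat > h.py <<'E'
import numpy as np,cv2
from rig import manip
from scipy.spatial.transform import Rotation as R
def und(d,uv):
    K=d["camera_matrix"];xy=(np.atleast_2d(uv)-K[:2,2])/[K[0,0],K[1,1]];u=xy.copy()
    for _ in range(8): u=xy/(1+d["k1"]*(u**2).sum(1,keepdims=True))
    return np.c_[u,np.ones(len(u))]
def rotm(s): 
    q=s["ee_rot"];return R.from_quat([q[1],q[2],q[3],q[0]]).as_matrix()
def grab(n,save=None):
    s=manip.get_state();d=manip.get_image(n)
    if n=="wrist":
        T=np.eye(4);T[:3,:3]=rotm(s);T[:3,3]=s["position"];d["T"]=T@d["hand_eye"]
    if save: cv2.imwrite(f"pics/{save}.png",d["img"][:,:,::-1])
    return d
def plane(d,uv,z):
    r=und(d,uv)@d["T"][:3,:3].T;o=d["T"][:3,3];return o+r*((z-o[2])/r[:,2])[:,None]
def proj(d,P):
    T=np.linalg.inv(d["T"]);c=np.atleast_2d(P)@T[:3,:3].T+T[:3,3];u=c[:,:2]/c[:,2:]
    u=u*(1+d["k1"]*(u**2).sum(1,keepdims=True));K=d["camera_matrix"];return u*[K[0,0],K[1,1]]+K[:2,2]
def tri(ds,uvs):
    A=np.zeros((3,3));b=np.zeros(3)
    for d,uv in zip(ds,uvs):
        r=d["T"][:3,:3]@und(d,uv)[0];r/=np.linalg.norm(r);M=np.eye(3)-np.outer(r,r);A+=M;b+=M@d["T"][:3,3]
    return np.linalg.solve(A,b)
def togo(x,y,z,yaw=None):
    """tool-axis shift and turn from present pose; yaw = world angle of tool y (mod pi)"""
    s=manip.get_state();Rm=rotm(s);dp=Rm.T@(np.array([x,y,z])-s["position"])
    t=np.arctan2(Rm[1,1],Rm[0,1]);dt=None
    if yaw is not None: dt=-((yaw-t+np.pi/2)%np.pi-np.pi/2)  # tool z down: positive turn = clockwise
    print("pos",s["position"].round(4),"yaw",round(t,3),"-> d(tool)",dp.round(4),"turn",dt,"q6",s["qpos"][5].round(2))
E
python3 - <<'E'
from h import *
t=grab("top");s=grab("side")
c=lambda d,x,y,w,h,k:cv2.resize(np.ascontiguousarray(d["img"][y:y+h,x:x+w,::-1]),None,fx=k,fy=k,interpolation=cv2.INTER_CUBIC)
a=np.hstack([c(t,160,185,160,90,5)]);b=np.hstack([c(t,370,230,80,78,4),c(s,240,270,110,78,4)])
b=cv2.copyMakeBorder(b,0,max(0,0),0,800-b.shape[1],cv2.BORDER_CONSTANT) if b.shape[1]<800 else b[:,:800]
a=a[:,:800];cv2.imwrite("pics/c1.png",np.vstack([cv2.resize(a,(800,450))[:,:],b])[:762] if 0 else cv2.resize(np.vstack([a,b]),None,fx=.78,fy=.78))
d=t;print("gauge base",plane(d,[(299.5,297.5)],.012))
E
```

```text
gauge base [[0.45068493 0.01938252 0.012     ]]
```

View pics/c1.png

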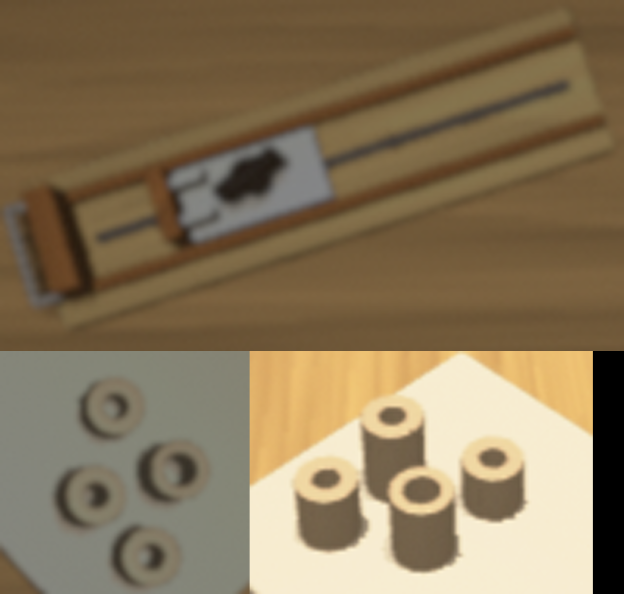

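Crops: top rims at (405.6,248.3) A, (427,268.1) B, (399.8,276.2) C, (418.1,295.4) D; in the side view C looks tallest. The wing lies nearly along the channel, so the clamp is tight.

```bash
python3 - <<'E'
from h import *
t=grab("top");s=grab("side")
for n,a,b in [("A",(405.6,248.3),(317.9,304.3)),("B",(427.05,268.1),(295.1,314.6)),("C",(399.8,276.2),(285.5,290.8)),("D",(418.1,295.4),(265,311.3))]:
    p=tri([t,s],[a,b]);print(n,p.round(4),"h",(p[2]-.014).round(4),(proj(t,p)-a).round(1),(proj(s,p)-b).round(1))
sl=plane(t,[(184.9,246.0),(305.6,207.3)],.012);v=sl[0]-sl[1];print(sl,np.arctan2(v[1],v[0]))
# tray from slot/white plate; plate = foot top at z=.024
hsv=cv2.cvtColor(t["img"],cv2.COLOR_RGB2HSV);im=t["img"].astype(int)
m=((hsv[...,1]<60)&(hsv[...,2]>90)).astype(np.uint8);m[:, :195]=0;m[:,260:]=0;m[:205]=0;m[255:]=0
c=max(cv2.findContours(m,0,2)[0],key=cv2.contourArea);print(cv2.contourArea(c),cv2.minAreaRect(c));bp=plane(t,cv2.boxPoints(cv2.minAreaRect(c)),.024);print(bp.round(4))
print("wing",plane(t,[(224.1,229.9)],.062))
# block corners and tray corners from crop
g=lambda x,y:(160+x/3.9,185+y/3.9)
print("tray end corners",plane(t,[g(565,10),g(615,150)],.025).round(4))
print("block top",plane(t,[g(22,195),g(65,190),g(85,285),g(48,295)],.064).round(4))
# shelf
m=((hsv[...,1]<45)&(hsv[...,2]>100)).astype(np.uint8);m[:,:330]=0;m[:,505:]=0
E
```

```text
A [ 0.5591 -0.2337  0.0512] h 0.0372 [[-0.  -0.6]] [[-0.7  0.1]]
B [ 0.5094 -0.2776  0.0686] h 0.0546 [[-0.  -0.3]] [[-0.4  0. ]]
C [ 0.4919 -0.2129  0.0762] h 0.0622 [[-0.  -0.2]] [[-0.2  0. ]]
D [ 0.4474 -0.2553  0.0604] h 0.0464 [[-0.  -0.3]] [[-0.3  0. ]]
[[ 0.58323356  0.29414532  0.012     ]
 [ 0.66975917 -0.00129663  0.012     ]] 1.8556975753452174
705.0 ((223.85000610351562, 232.05001831054688), (19.60611915588379, 39.528465270996094), 71.56504821777344)
[[0.6219 0.2499 0.024 ]
 [0.6497 0.159  0.024 ]
 [0.6039 0.1447 0.024 ]
 [0.5763 0.2352 0.024 ]]
wing [[0.61241831 0.19008403 0.062     ]]
tray end corners [[ 0.7161 -0.0011  0.025 ]
 [ 0.6269 -0.0296  0.025 ]]
block top [[0.6042 0.3261 0.064 ]
 [0.6064 0.3005 0.064 ]
 [0.549  0.2885 0.064 ]
 [0.5437 0.3105 0.064 ]]
```

```bash
R='no'; 
python3 steer.py '.03 -.028 0 0; .03 -.028 0 0; .03 -.028 0 0; .03 -.028 0 0; .03 -.028 0 0'
python3 steer.py '.03 -.028 0 0; .03 -.028 0 0; .03 -.028 0 0; .03 -.028 0 0; .03 -.028 0 0'
python3 steer.py '.03 -.028 0 0; .03 -.028 0 0; .03 -.028 0 0; .03 -.028 0 0; .03 -.028 0 0'
python3 steer.py '.03 -.028 0 0; .03 -.028 0 0; .03 -.028 0 0; .03 -.028 0 0; .03 -.028 0 0'
python3 steer.py '.03 -.028 0 0; 0 0 0 -.12; 0 0 0 -.12; 0 0 0 -.12; 0 0 0 -.12'
python3 steer.py '0 0 0 -.12; 0 0 0 -.12; 0 0 0 -.12; 0 0 0 -.12; 0 0 0 -.12'
python3 steer.py '0 0 0 -.12; 0 0 0 -.12; 0 0 0 -.12; 0 0 0 -.12; 0 0 0 -.12'
python3 steer.py '0 0 0 -.12; 0 0 0 0; 0 0 0 0'
python3 - <<'E'
from h import *
togo(.612,.19,.25,.556)
d=grab("wrist","w1")
E
```

```text
clock: 0.77
position: [0.2659, -0.3742, 0.2533]
ee_rot: [0.0, 0.99, 0.14, 0.0]
contact_force: [0.2, 0.1, 1.1]
width: 0.0852
gripper_force: 0.0
clock: 1.18
position: [0.3709, -0.1978, 0.2536]
ee_rot: [0.0, 0.99, 0.141, 0.0]
contact_force: [0.7, -0.2, 0.5]
width: 0.0852
gripper_force: 0.0
clock: 1.6
position: [0.476, -0.0213, 0.2536]
ee_rot: [0.0, 0.99, 0.141, 0.0]
contact_force: [-0.0, -1.5, -0.6]
width: 0.0852
gripper_force: 0.0
clock: 2.02
position: [0.581, 0.1551, 0.2533]
ee_rot: [0.0, 0.99, 0.141, 0.0]
contact_force: [1.0, -0.6, -0.1]
width: 0.0856
gripper_force: 0.0
clock: 2.43
position: [0.6014, 0.1888, 0.2529]
ee_rot: [0.0, 0.927, 0.375, -0.0]
contact_force: [-0.5, 0.1, -1.2]
width: 0.0857
gripper_force: 0.0
clock: 2.85
position: [0.6013, 0.1883, 0.2532]
ee_rot: [-0.0, 0.775, 0.632, -0.0]
contact_force: [-0.1, 0.3, 0.5]
width: 0.0856
gripper_force: 0.0
clock: 3.27
position: [0.6013, 0.1883, 0.2532]
ee_rot: [-0.0, 0.553, 0.833, -0.0]
contact_force: [-0.2, 0.0, 0.3]
width: 0.0851
gripper_force: 0.0
clock: 3.52
position: [0.6013, 0.1882, 0.2532]
ee_rot: [-0.0, 0.506, 0.862, -0.0]
contact_force: [-0.4, 0.0, -0.1]
width: 0.0856
gripper_force: 0.0
pos [0.6013 0.1882 0.2532] yaw 0.509 -> d(tool) [-0.0037  0.0102  0.0032] turn -0.047079960072834215 q6 -0.32
```

View pics/w1.png

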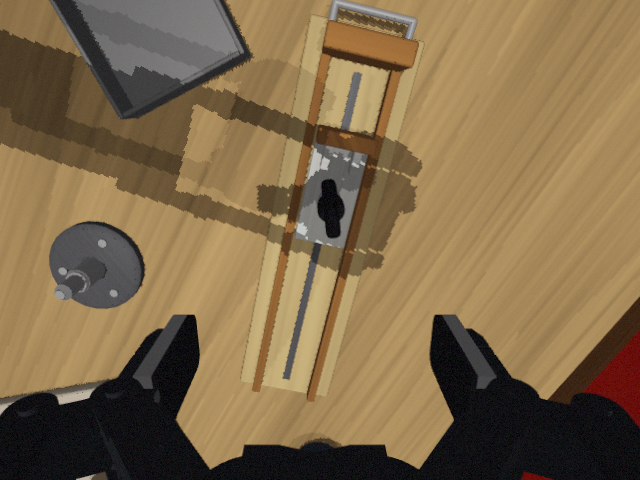

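Wrist view: slot from (357,74) to (288,378), tray's near corners (243,381) and (323,397), wing bar from (329,182) to (333,236), gauge base centred at about (97,265).

```bash
python3 - <<'E'
from h import *
d=grab("wrist")
def m(n,uv,z): p=plane(d,uv,z);print(n,p.round(4).tolist(),np.linalg.norm(p[0]-p[-1]).round(4));return p
s=m("slot",[(357,74),(288,378)],.012);v=s[0]-s[1];a=np.arctan2(v[1],v[0]);print("tray y ang",a)
m("near",[(243,381),(323,397)],.012)
w=m("wing",[(329,182),(333,236)],.064);v=w[0]-w[1];wa=np.arctan2(v[1],v[0]);print("wing ang",wa,"phi",(a-np.pi/2-wa)%np.pi, "centre",w.mean(0))
m("block top front",[(324,52),(405,68)],.064)
m("block top back",[(333,20),(418,40)],.064)
m("stopboard top back",[(316,140),(371,152)],.060)
m("gauge",[(50,265),(144,265)],.012);m("gauge",[(97,222),(97,308)],.012);m("pin top",[(66,292)],.068);m("tub",[(122,117),(250,56)],.035)
h=cv2.cvtColor(d["img"],cv2.COLOR_RGB2HSV);k=((h[...,2]<45)).astype(np.uint8);k[:170]=0;k[245:]=0;k[:,:300]=0;k[:,355:]=0
c=max(cv2.findContours(k,0,2)[0],key=cv2.contourArea);print(cv2.minAreaRect(c),plane(d,[cv2.minAreaRect(c)[0]],.06))
E
```

```text
slot [[0.5825, 0.2945, 0.012], [0.6739, 0.0008, 0.012]] 0.3076
tray y ang 1.8724562533746862
near [[0.6338, -0.0262, 0.012], [0.7186, -0.0026, 0.012]] 0.088
wing [[0.6007, 0.2124, 0.064], [0.6253, 0.176, 0.064]] 0.0439
wing ang 2.164557124654115 phi 1.278695455515468 centre [0.61299996 0.19419337 0.064     ]
block top front [[0.5519, 0.2905, 0.064], [0.6071, 0.3095, 0.064]] 0.0583
block top back [[0.5473, 0.3111, 0.064], [0.6051, 0.3292, 0.064]] 0.0605
stopboard top back [[0.5767, 0.2348, 0.06], [0.6176, 0.2474, 0.06]] 0.0428
gauge [[0.4114, 0.0027, 0.012], [0.4917, 0.0477, 0.012]] 0.092
gauge [[0.4371, 0.0668, 0.012], [0.4674, -0.0193, 0.012]] 0.0913
pin top [[0.454, 0.0252, 0.068]] 0.0
tub [[0.4327, 0.1729, 0.035], [0.5028, 0.2633, 0.035]] 0.1144
((330.5, 208.0), (58.0, 25.0), 90.0) [[0.61263894 0.19426583 0.06      ]]
```

```bash

python3 steer.py '0 0 0 -.085; -.002 .013 .04 0; 0 0 .04 0; 0 0 .04 0; 0 0 0 0' .04 30
python3 - <<'E'
from h import *
togo(.613,.194,.060,.594)
d=grab("wrist","w2")
h=cv2.cvtColor(d["img"],cv2.COLOR_RGB2HSV);k=((h[...,2]<45)).astype(np.uint8)
for c in cv2.findContours(k,0,2)[0]:
    if cv2.contourArea(c)>300: print(cv2.minAreaRect(c),cv2.contourArea(c),plane(d,[cv2.minAreaRect(c)[0]],.064).round(4))
E
```

```text
clock: 4.03
position: [0.6074, 0.1926, 0.1254]
ee_rot: [-0.006, 0.469, 0.883, -0.005]
contact_force: [-1.5, -1.5, -0.8]
width: 0.0398
gripper_force: 0.0
pos [0.6074 0.1926 0.1254] yaw 0.595 -> d(tool) [-0.0024  0.0064  0.0653] turn 0.0014381365238249622 q6 -0.4
((316.0, 389.5), (179.0, 632.0), 90.0) 47422.0 [[0.6446 0.1375 0.064 ]]
((32.46045684814453, 296.082763671875), (102.42526245117188, 27.11075210571289), 63.6989860534668) 731.5 [[0.4948 0.1017 0.064 ]]
((327.0, 276.0), (92.0, 42.0), 90.0) 2595.5 [[0.6115 0.1957 0.064 ]]
```

View pics/w2.png

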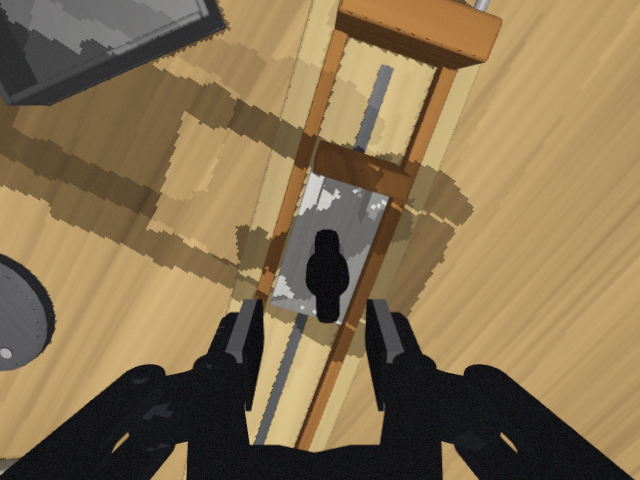

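Wing at (327,276), aligned with the jaws and about 6 mm to the right of their midline (u≈314). Going down and gripping it.

```bash

python3 steer.py '0 .006 .02 0; 0 0 .025 0; 0 0 .02 0; 0 0 0 0; 0 0 0 0' .04 30
python3 - <<'E'
from h import *
togo(.612,.195,.060,.594)
E
python3 steer.py '0 0 0 0; 0 0 0 0; 0 0 0 0; 0 0 0 0; 0 0 0 0' .0 30
python3 steer.py '0 0 0 -.12; 0 0 0 -.12; 0 0 0 -.12; 0 0 0 -.12; 0 0 0 -.12'
python3 steer.py '0 0 0 -.12; 0 0 0 -.12; 0 0 0 -.12; 0 0 0 -.12; 0 0 0 -.12'
python3 steer.py '0 0 0 0'
```

```text
clock: 4.5
position: [0.6192, 0.1974, 0.0705]
ee_rot: [0.001, 0.468, 0.884, 0.001]
contact_force: [0.5, -0.2, 0.1]
width: 0.04
gripper_force: 0.0
pos [0.6192 0.1974 0.0705] yaw 0.596 -> d(tool) [ 0.002  -0.0073  0.0105] turn 0.0024576454342137843 q6 -0.39
clock: 4.92
position: [0.6138, 0.1936, 0.0713]
ee_rot: [-0.002, 0.467, 0.884, -0.005]
contact_force: [-11.3, -8.5, 9.8]
width: 0.0111
gripper_force: 33.4
clock: 5.33
position: [0.6138, 0.1946, 0.071]
ee_rot: [-0.004, 0.183, 0.983, -0.003]
contact_force: [-11.0, -4.6, 8.4]
width: 0.0114
gripper_force: 32.5
clock: 5.75
position: [0.6137, 0.1957, 0.071]
ee_rot: [-0.004, -0.116, 0.993, -0.001]
contact_force: [-10.9, -3.6, 6.9]
width: 0.0109
gripper_force: 32.5
clock: 5.83
position: [0.6137, 0.1957, 0.071]
ee_rot: [-0.004, -0.115, 0.993, -0.001]
contact_force: [-9.9, -3.1, 7.3]
width: 0.0116
gripper_force: 32.5
```

```bash

python3 steer.py '.005 0 0 0; -.0015 -.02 0 0; -.002 -.03 0 0; -.002 -.03 0 0; -.002 -.03 0 0'
python3 steer.py '-.002 -.03 0 0; -.002 -.025 0 0; 0 0 0 0; 0 0 0 0;0 0 0 0'
python3 - <<'E'
from h import *
togo(.6137+.162*.291,.1957-.162*.957,.060,.594)
E
```

```text
clock: 6.25
position: [0.6451, 0.0905, 0.071]
ee_rot: [0.0, -0.113, 0.994, 0.0]
contact_force: [-3.0, 2.1, 2.1]
width: 0.0113
gripper_force: 31.8
clock: 6.67
position: [0.6608, 0.0388, 0.071]
ee_rot: [-0.0, -0.112, 0.994, 0.001]
contact_force: [-3.7, 3.1, 3.1]
width: 0.0113
gripper_force: 33.1
pos [0.6608 0.0388 0.071 ] yaw 1.795 -> d(tool) [-0.0005  0.0018  0.011 ] turn 1.2012509156148719 q6 -1.84
```

```bash

python3 steer.py '0 -.004 0 0; 0 -.004 0 0;0 -.003 0 0; 0 0 0 0;0 0 0 0'
python3 steer.py '0 -.003 0 0; 0 -.003 0 0;0 0 0 0; 0 0 0 0;0 0 0 0'

```

```text
clock: 7.08
position: [0.6609, 0.0381, 0.0709]
ee_rot: [-0.001, -0.111, 0.994, 0.009]
contact_force: [-7.0, 26.3, 6.1]
width: 0.0113
gripper_force: 33.5
clock: 7.5
position: [0.6609, 0.0377, 0.0708]
ee_rot: [-0.002, -0.11, 0.994, 0.014]
contact_force: [-8.9, 38.8, 7.4]
width: 0.0115
gripper_force: 35.3
```

```bash

python3 steer.py '0 .012 0 0; 0 0 0 0; 0 0 0 0' - 
python3 steer.py '0 0 0 0; 0 0 0 0; 0 0 0 0; 0 0 0 0; 0 0 -.04 0' .045
python3 steer.py '0 0 -.04 0;0 0 -.04 0;0 0 -.04 0;0 0 -.035 0; .04 -.03 0 0' .08 
python3 steer.py '.03 -.028 0 0; .03 -.028 0 0; .03 -.028 0 0; .03 -.028 0 0; .03 -.028 0 0' 
python3 steer.py '.02 -.02 0 0; 0 -.015 0 .12; 0 0 0 .12; 0 0 0 .12; 0 0 0 .12'
python3 steer.py '0 0 0 0; 0 0 0 0; 0 0 0 0'
python3 - <<'E'
from h import *
d=grab("wrist","w3")
togo(.50,-.245,.25,1.29)
E
```

```text
clock: 7.75
position: [0.6608, 0.0385, 0.071]
ee_rot: [-0.001, -0.112, 0.994, 0.004]
contact_force: [-5.4, 11.5, 5.1]
width: 0.011
gripper_force: 33.3
clock: 8.17
position: [0.6577, 0.0326, 0.1019]
ee_rot: [-0.007, -0.112, 0.994, 0.001]
contact_force: [-1.1, -0.7, -1.3]
width: 0.0449
gripper_force: 0.0
clock: 8.58
position: [0.6442, 0.0042, 0.2731]
ee_rot: [0.012, -0.115, 0.993, -0.0]
contact_force: [1.5, -1.0, 1.9]
width: 0.0802
gripper_force: 0.0
clock: 9.0
position: [0.5196, -0.1708, 0.2643]
ee_rot: [0.001, -0.113, 0.994, -0.001]
contact_force: [1.0, -0.4, 0.2]
width: 0.0801
gripper_force: 0.0
clock: 9.42
position: [0.509, -0.2088, 0.2641]
ee_rot: [0.0, 0.131, 0.991, -0.0]
contact_force: [-0.8, 0.1, 0.6]
width: 0.0798
gripper_force: 0.0
clock: 9.67
position: [0.5092, -0.2077, 0.2639]
ee_rot: [0.0, 0.125, 0.992, -0.0]
contact_force: [-0.5, 0.2, -0.7]
width: 0.0799
gripper_force: 0.0
pos [ 0.5092 -0.2076  0.2638] yaw 1.319 -> d(tool) [-0.0004 -0.0385  0.0139] turn 0.028865186601321646 q6 -1.83
```

View pics/w3.png

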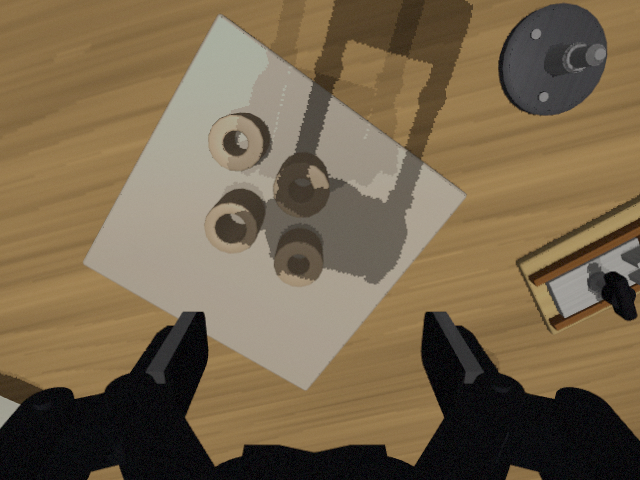

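Wrist view: props D (237,142), C (302,187), B (231,228), A (298,264); gauge pin tip (595,54).

```bash
python3 - <<'E'
from h import *
d=grab("wrist")
h=cv2.cvtColor(d["img"],cv2.COLOR_RGB2HSV)
for n,uv,z in [("D",(236,142),.063),("C",(302,188),.079),("B",(231,228),.071),("A",(298,264),.055),("pin",(596,54),.068)]: print(n,plane(d,[uv],z).round(4))
x,y=190,110;c=np.ascontiguousarray(d["img"][y:y+190,x:x+160,::-1]);c=cv2.convertScaleAbs(cv2.resize(c,None,fx=3,fy=3,interpolation=3),alpha=1.5);cv2.imwrite("pics/c3.png",c)
E
```

```text
D [[ 0.445 -0.254  0.063]]
C [[ 0.4896 -0.2125  0.079 ]]
B [[ 0.5085 -0.2771  0.071 ]]
A [[ 0.5584 -0.2353  0.055 ]]
pin [[0.4493 0.0176 0.068 ]]
```

View pics/c3.png

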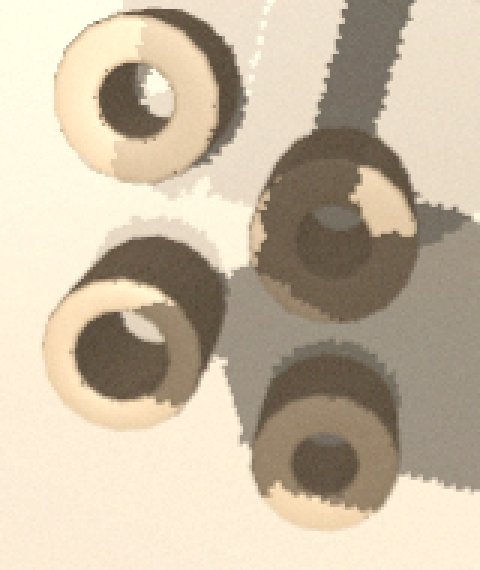

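```bash

python3 steer.py '.018 -.01 .03 0; 0 0 .04 0; 0 0 .04 0; 0 0 0 0; 0 0 0 0' .058
python3 - <<'E'
from h import *
togo(.4895,-.2128,.069,1.319)
E
python3 steer.py '0 0 .03 0; 0 0 .03 0; 0 0 .025 0; 0 0 0 0; 0 0 0 0'
python3 - <<'E'
from h import *
togo(.4895,-.2128,.069,1.319);print(manip.get_state()["contact_force"])
E
```

```text
clock: 10.18
position: [0.4882, -0.212, 0.1525]
ee_rot: [-0.002, 0.126, 0.992, 0.001]
contact_force: [0.0, 0.2, 1.0]
width: 0.058
gripper_force: 0.0
pos [ 0.4882 -0.212   0.1525] yaw 1.318 -> d(tool) [-0.0018 -0.0006  0.0835] turn -0.0011728573988023516 q6 -1.86
clock: 10.6
position: [0.4907, -0.2134, 0.0702]
ee_rot: [0.001, 0.126, 0.992, -0.0]
contact_force: [0.8, -0.9, 1.2]
width: 0.0579
gripper_force: 0.0
pos [ 0.4907 -0.2134  0.0702] yaw 1.318 -> d(tool) [0.0013 0.0002 0.0012] turn -0.0013513095985073775 q6 -1.86
[ 0.77267128 -0.91604657  1.21788321]
```

```bash

python3 steer.py '0 0 0 0; 0 0 0 0; 0 0 0 0; 0 0 0 0;0 0 0 0' .03 60
python3 steer.py '0 0 -.02 0; 0 0 -.04 0; 0 0 -.04 0; 0 0 -.01 0; .008 .03 0 0' 
python3 steer.py '.008 .038 0 0; .008 .038 0 0; .008 .038 0 0; .008 .038 0 0; .006 .036 0 0'
python3 steer.py '0 0 0 0; 0 0 0 0; 0 0 0 0'
python3 - <<'E'
from h import *
d=grab("wrist","w4");t=grab("top","t4")
togo(.452,.022,.18,1.319)
E
```

```text
clock: 11.02
position: [0.4918, -0.214, 0.0719]
ee_rot: [0.003, 0.127, 0.992, -0.001]
contact_force: [-0.3, 0.5, 8.0]
width: 0.0421
gripper_force: 61.4
clock: 11.43
position: [0.4933, -0.1874, 0.1845]
ee_rot: [0.007, 0.128, 0.992, -0.004]
contact_force: [0.9, -0.6, -2.0]
width: 0.0422
gripper_force: 61.4
clock: 11.85
position: [0.499, 0.0119, 0.1797]
ee_rot: [0.001, 0.127, 0.992, 0.0]
contact_force: [0.3, -0.1, -0.6]
width: 0.0421
gripper_force: 61.3
clock: 12.1
position: [0.4996, 0.0097, 0.1793]
ee_rot: [0.001, 0.126, 0.992, -0.0]
contact_force: [0.1, -0.6, -1.4]
width: 0.0418
gripper_force: 61.5
pos [0.4996 0.0088 0.179 ] yaw 1.316 -> d(tool) [ 0.0494  0.0008 -0.001 ] turn -0.0031440125529602625 q6 -1.44
```

View pics/w4.png

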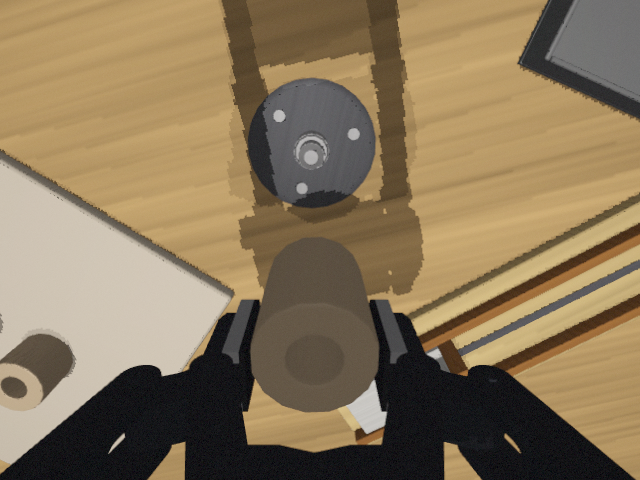

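Pin tip (311,157) with its base centred at (312,142); the held prop's rim is centred at about (314,357), upright between the pads.

```bash
python3 - <<'E'
from h import *
d=grab("wrist");s=manip.get_state();Rm=rotm(s);p=s["position"]
for n,uv,z in [("tip",(311,157.5),.068),("base",(312,142.5),.012)]:
    P=plane(d,[uv],z)[0];print(n,P.round(4),"tool",(Rm.T@(P-p)).round(4))
P=plane(d,[(250,352),(378,352),(314,303),(314,412)],p[2]+.008);print("rim tool",((P-p)@Rm).round(4))
E
```

```text
tip [0.4501 0.0194 0.068 ] tool [ 0.0507 -0.002   0.1109]
base [0.4474 0.0204 0.012 ] tool [ 0.0535 -0.0017  0.1669]
rim tool [[ 0.0042 -0.021  -0.008 ]
 [ 0.0042  0.0205 -0.008 ]
 [ 0.0219 -0.0003 -0.008 ]
 [-0.0199 -0.0002 -0.008 ]]
```

```bash

python3 steer.py '.025 -.001 0 0; .026 0 0 0; 0 0 .02 0; 0 0 .02 0; 0 0 0 0'
python3 steer.py '0 0 .01 0;0 0 .01 0;0 0 .01 0; 0 0 0 0; 0 0 0 0'
python3 - <<'E'
from h import *
togo(.450,.020,.103,1.319)
E
```

```text
clock: 12.67
position: [0.4471, 0.0208, 0.1362]
ee_rot: [-0.003, 0.128, 0.992, -0.0]
contact_force: [-0.7, -0.5, -1.7]
width: 0.0423
gripper_force: 61.5
clock: 13.08
position: [0.4502, 0.021, 0.109]
ee_rot: [-0.0, 0.127, 0.992, -0.0]
contact_force: [-0.7, -0.0, -1.1]
width: 0.0417
gripper_force: 61.5
pos [0.4502 0.021  0.109 ] yaw 1.316 -> d(tool) [-0.0001 -0.001   0.006 ] turn -0.0033078620849145146 q6 -1.42
```

```bash

python3 steer.py '0 0 .006 0;0 0 .004 0;0 0 .004 0; 0 0 0 0; 0 0 0 0'
python3 steer.py '0 0 .004 0;0 0 .002 0;0 0 0 0; 0 0 0 0'
```

```text
clock: 13.5
position: [0.4535, 0.0215, 0.0993]
ee_rot: [0.004, 0.127, 0.992, 0.0]
contact_force: [-3.2, 1.3, 29.1]
width: 0.0424
gripper_force: 62.4
clock: 13.83
position: [0.4565, 0.0202, 0.0963]
ee_rot: [0.008, 0.126, 0.992, -0.001]
contact_force: [-5.0, -2.3, 47.5]
width: 0.0418
gripper_force: 62.8
```

```bash

python3 steer.py '0 0 -.02 0;0 0 -.02 0;0 0 -.03 0; 0 0 -.03 0; 0 0 0 0'
python3 - <<'E'
from h import *
t=grab("top")
P=plane(t,[(199,282),(236,307),(192,372),(154,346)],.035);print(P.round(4),P.mean(0));v=P[0]+P[1]-P[2]-P[3];a=np.arctan2(v[1],v[0]);print("long axis",a,np.linalg.norm(P[0]-P[1]),np.linalg.norm(P[1]-P[2]))
c=P.mean(0);u=np.array([np.cos(a),np.sin(a)])
for k in(.055,0,-.055): print(k,(c[:2]+k*u).round(4))
togo(*(c[:2]+.055*u),.17,a+np.pi/2)
for k in(.055,0,-.055):togo(*(c[:2]+k*u),.07)
E
```

```text
clock: 14.25
position: [0.4538, 0.0213, 0.1944]
ee_rot: [0.006, 0.127, 0.992, 0.0]
contact_force: [1.0, -0.1, -0.9]
width: 0.0421
gripper_force: 63.1
[[0.4938 0.2552 0.035 ]
 [0.4325 0.1685 0.035 ]
 [0.2862 0.272  0.035 ]
 [0.3481 0.3604 0.035 ]] [0.39015675 0.26403861 0.035     ]
long axis -0.6206193742051809 0.10619131360663511 0.17929051695884687
0.055 [0.4349 0.2321]
0 [0.3902 0.264 ]
-0.055 [0.3454 0.296 ]
pos [0.4524 0.0215 0.192 ] yaw 1.317 -> d(tool) [0.07   0.1994 0.0216] turn 0.3668219849841965 q6 -1.42
pos [0.4524 0.0215 0.192 ] yaw 1.317 -> d(tool) [0.0708 0.1993 0.1216] turn None q6 -1.42
pos [0.4524 0.0215 0.192 ] yaw 1.317 -> d(tool) [0.1222 0.219  0.1212] turn None q6 -1.42
pos [0.4524 0.0215 0.192 ] yaw 1.317 -> d(tool) [0.1735 0.2388 0.1208] turn None q6 -1.42
```

```bash

python3 steer.py '.014 .039 0 0;.014 .039 0 0;.014 .039 0 0;.014 .039 0 0;.014 .039 0 0'
python3 steer.py '0 0 0 .12;0 0 0 .12;0 0 .03 .12; 0 0 .03 0; 0 0 .03 0'
python3 steer.py '0 0 .02 0;0 0 .01 0;0 0 0 0; 0 0 0 0; 0 0 0 0'
python3 - <<'E'
from h import *
togo(.4349,.2321,.062,.95)
E
```

```text
clock: 14.72
position: [0.4299, 0.2294, 0.1875]
ee_rot: [-0.001, 0.127, 0.992, -0.001]
contact_force: [0.9, 0.3, -0.6]
width: 0.0421
gripper_force: 63.1
clock: 15.13
position: [0.4305, 0.2282, 0.097]
ee_rot: [-0.0, 0.302, 0.953, -0.0]
contact_force: [0.1, -0.3, -0.7]
width: 0.0419
gripper_force: 63.1
clock: 15.55
position: [0.4315, 0.2282, 0.0689]
ee_rot: [0.0, 0.302, 0.953, 0.0]
contact_force: [0.1, -0.5, -2.0]
width: 0.0422
gripper_force: 63.1
pos [0.4315 0.2282 0.0689] yaw 0.957 -> d(tool) [-0.0005  0.0052  0.0069] turn 0.006948838352389686 q6 -0.61
```

```bash

python3 steer.py '0 .004 .006 0;0 0 0 0;0 0 0 0; 0 0 0 0'
python3 steer.py '0 0 0 0;0 0 0 0;0 0 0 0; 0 0 0 0; 0 0 -.02 0' .06
python3 steer.py '0 0 -.04 0;0 0 -.04 0;0 0 -.04 0; 0 0 0 .12; 0 0 0 .12' .06
python3 steer.py '0 0 0 .12;0 0 0 .12;0 0 0 .12; 0 0 0 .12; -.03 -.003 0 0'
python3 steer.py '-.037 -.0035 0 0;-.037 -.0035 0 0;-.037 -.0035 0 0;-.037 -.0035 0 0;-.037 -.0035 0 0'
python3 steer.py '-.037 -.0035 0 0;-.037 -.0035 0 0;-.037 -.0035 0 0;-.037 -.0035 0 0;-.037 -.0035 0 0'
python3 steer.py '-.037 -.003 0 0;-.037 -.003 0 0;0 0 0 0; 0 0 0 0; 0 0 0 0'
python3 - <<'E'
from h import *
d=grab("wrist","w5");t=grab("top","t5")
togo(.5087,-.2773,.063,.24)
for n,p in (("A",(.5584,-.2353,.055)),("B",(.5087,-.2773,.071)),("D",(.4455,-.254,.063))): print(n,proj(d,[p]).round(),proj(t,[p]).round())
a=cv2.resize(d["img"],(533,400));b=t["img"]
c=lambda x,y,w,h:cv2.resize(np.ascontiguousarray(b[y:y+h,x:x+w]),None,fx=3,fy=3,interpolation=3)
e=np.zeros((600,800,3),np.uint8);e[:400,:533]=a;q=c(150,275,88,100)[:300,:264];e[:300,533:797]=q;q=c(370,230,80,80);e[300:540,540:780]=q
cv2.imwrite("pics/m5.png",e[:,:,::-1])
E
```

```text
clock: 15.88
position: [0.4336, 0.2315, 0.063]
ee_rot: [0.0, 0.302, 0.953, 0.0]
contact_force: [0.7, -0.2, -1.6]
width: 0.042
gripper_force: 63.1
clock: 16.3
position: [0.431, 0.2304, 0.0803]
ee_rot: [-0.003, 0.302, 0.953, -0.002]
contact_force: [-0.5, -1.0, 0.4]
width: 0.0598
gripper_force: 0.0
clock: 16.72
position: [0.4351, 0.232, 0.206]
ee_rot: [0.003, 0.417, 0.909, 0.003]
contact_force: [-0.6, -1.0, -0.2]
width: 0.0597
gripper_force: 0.0
clock: 17.13
position: [0.4375, 0.2046, 0.2028]
ee_rot: [-0.001, 0.619, 0.785, 0.002]
contact_force: [1.1, -0.2, -1.5]
width: 0.0597
gripper_force: 0.0
clock: 17.55
position: [0.4638, 0.0159, 0.2029]
ee_rot: [0.0, 0.618, 0.786, 0.0]
contact_force: [1.3, 1.4, -1.2]
width: 0.0599
gripper_force: 0.0
clock: 17.97
position: [0.4902, -0.1683, 0.2029]
ee_rot: [0.0, 0.619, 0.786, 0.0]
contact_force: [-0.1, 1.3, -0.4]
width: 0.0603
gripper_force: 0.0
clock: 18.38
position: [0.5014, -0.2392, 0.2024]
ee_rot: [-0.001, 0.619, 0.785, 0.0]
contact_force: [-0.5, 0.4, -0.1]
width: 0.0599
gripper_force: 0.0
pos [ 0.5015 -0.2383  0.2027] yaw 0.238 -> d(tool) [-0.0397 -0.0021  0.1396] turn -0.0018541644979936933 q6 -0.81
A [[395. 238.]] [[407. 248.]]
B [[312. 286.]] [[427. 268.]]
D [[228. 230.]] [[418. 296.]]
```

View pics/m5.png

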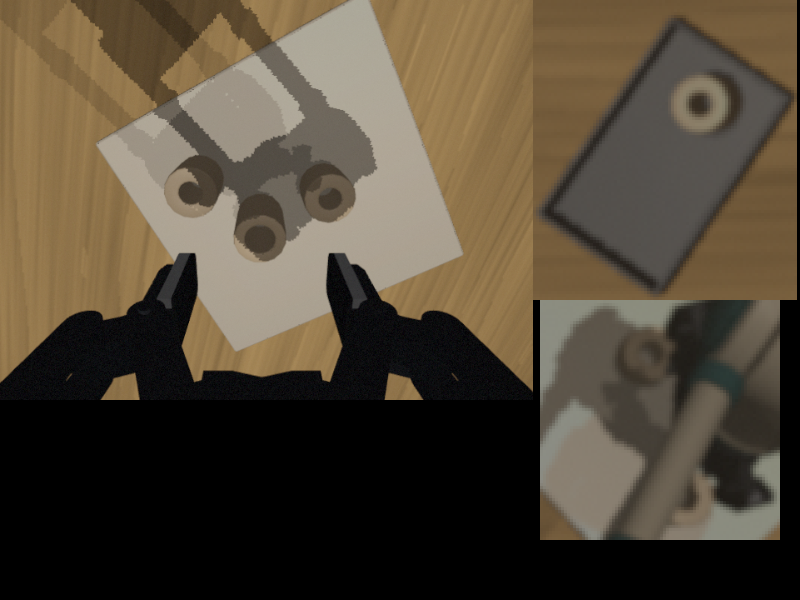

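Prop C stands in the tub. D (232,230), B (312,288) and A (396,239) in full-size wrist pixels are where expected, so I'm going for B.

```bash

python3 steer.py '-.02 -.002 0 0;-.02 0 .03 0;0 0 .04 0;0 0 .04 0;0 0 .03 0' .058
python3 steer.py '0 0 0.003 0; 0 0 0 0;0 0 0 0'
python3 - <<'E'
from h import *
togo(.5087,-.2773,.060,.24)
E
python3 steer.py '0 0 0 0;0 0 0 0;0 0 0 0; 0 0 0 0; 0 0 0 0' .03 60
python3 steer.py '0 0 -.02 0;0 0 -.04 0;0 0 -.04 0; 0 0 -.02 0; 0 0 0 0'

```

```text
clock: 18.9
position: [0.5084, -0.277, 0.0606]
ee_rot: [-0.001, 0.618, 0.786, 0.0]
contact_force: [-0.2, 0.6, 0.1]
width: 0.0581
gripper_force: 0.0
clock: 19.15
position: [0.5105, -0.2789, 0.0613]
ee_rot: [0.001, 0.618, 0.786, 0.0]
contact_force: [0.1, -1.1, 1.0]
width: 0.0577
gripper_force: 0.0
pos [ 0.5105 -0.2789  0.0613] yaw 0.238 -> d(tool) [ 0.002  -0.0014  0.0013] turn -0.0016240106103422303 q6 -0.86
clock: 19.57
position: [0.5112, -0.28, 0.0626]
ee_rot: [0.003, 0.619, 0.786, 0.0]
contact_force: [0.1, 0.5, 7.0]
width: 0.0418
gripper_force: 61.6
clock: 19.98
position: [0.5123, -0.2811, 0.1868]
ee_rot: [0.007, 0.619, 0.786, 0.0]
contact_force: [1.4, -0.6, -1.3]
width: 0.0418
gripper_force: 61.3
```

```bash

python3 steer.py '.037 .002 0 0;.037 .002 0 0;.037 .002 0 0;.037 .002 0 0;.037 .002 0 0'
python3 steer.py '.037 .002 0 0;.034 0 0 0;0 0 0 0;0 0 0 0;0 0 0 0'
python3 - <<'E'
from h import *
d=grab("wrist","w6");s=manip.get_state();Rm=rotm(s);p=s["position"]
print("exp gauge tip",proj(d,[(.4505,.0205,.068)]).round(1))
togo(.4505,.0205,.13)
print("rim if centred", [proj(d,[p+Rm@np.array([x,0,-.0085])]).round(1) for x in(-.02,.024)])
E
```

```text
clock: 20.4
position: [0.4744, -0.0953, 0.1794]
ee_rot: [-0.0, 0.619, 0.785, -0.0]
contact_force: [0.9, 1.0, -0.4]
width: 0.0421
gripper_force: 61.2
clock: 20.82
position: [0.461, -0.0276, 0.1798]
ee_rot: [0.001, 0.618, 0.786, -0.0]
contact_force: [-0.0, -0.4, -1.3]
width: 0.0417
gripper_force: 61.2
exp gauge tip [[316.1 159.3]]
pos [ 0.4612 -0.0282  0.1797] yaw 0.237 -> d(tool) [0.0499 0.0009 0.0497] turn None q6 -0.45
rim if centred [array([[314.4, 414.2]]), array([[314.6, 298.8]])]
```

View pics/w6.png

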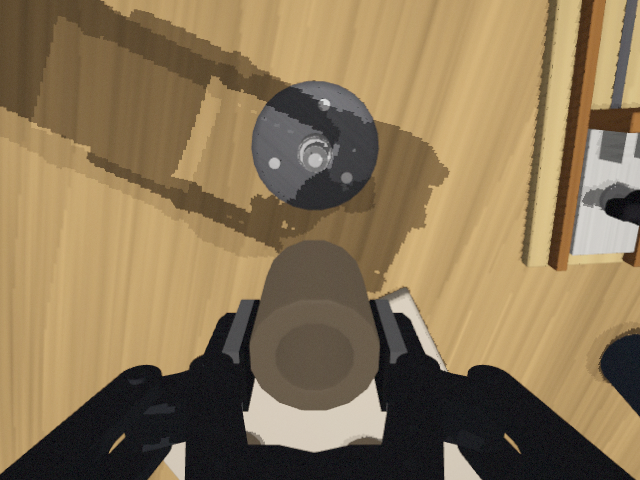

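Pin tip at (316,160) as predicted; the held prop is centred. Lowering on to the pin.

```bash

python3 steer.py '.025 .001 0 0; .024 0 0 0; 0 0 .025 0; 0 0 .025 0; 0 0 0 0'
python3 steer.py '0 0 .01 0;0 0 .01 0;0 0 .01 0; 0 0 0 0; 0 0 0 0'
python3 steer.py '0 0 .006 0;0 0 .005 0;0 0 .005 0; 0 0 0 0; 0 0 0 0'

```

```text
clock: 21.28
position: [0.4477, 0.0198, 0.1262]
ee_rot: [-0.003, 0.619, 0.785, -0.002]
contact_force: [-0.4, -0.5, -2.1]
width: 0.0418
gripper_force: 61.3
clock: 21.7
position: [0.4509, 0.0195, 0.1001]
ee_rot: [-0.0, 0.619, 0.785, -0.0]
contact_force: [0.8, 0.4, -2.0]
width: 0.0422
gripper_force: 61.3
clock: 22.12
position: [0.4502, 0.0199, 0.0834]
ee_rot: [0.0, 0.618, 0.786, -0.001]
contact_force: [-0.5, -3.2, -3.6]
width: 0.0417
gripper_force: 61.4
```

Past the step (TCP 0.0906) with no resistance. Carrying on to the base.

```bash

python3 steer.py '0 0 .008 0;0 0 .006 0;0 0 .004 0; 0 0 0 0; 0 0 0 0'
python3 steer.py '0 0 .003 0;0 0 .003 0;0 0 0 0; 0 0 0 0'

```

```text
clock: 22.53
position: [0.4503, 0.0198, 0.0648]
ee_rot: [0.0, 0.618, 0.786, -0.001]
contact_force: [1.2, -5.6, -4.7]
width: 0.0419
gripper_force: 61.3
clock: 22.87
position: [0.4507, 0.0197, 0.0606]
ee_rot: [0.001, 0.618, 0.786, -0.0]
contact_force: [-1.9, -5.9, 12.4]
width: 0.0421
gripper_force: 63.0
```

Seated on the base at TCP 0.0606, just as computed, so B goes into the tray.

```bash

python3 steer.py '0 0 -.02 0;0 0 -.03 0;0 0 -.04 0; 0 0 -.03 0; 0 0 0 -.054'
python3 steer.py '.023 .03 0 0;.023 .03 0 0;.023 .03 0 0;.023 .03 0 0;.023 .03 0 0'
python3 steer.py '.023 .03 0 0;.022 .027 0 0;0 0 0 0;0 0 0 0;0 0 0 0'
python3 - <<'E'
from h import *
d=grab("wrist","w7");togo(.5890,.2780,.0615,.291)
E
```

```text
clock: 23.28
position: [0.4544, 0.0211, 0.185]
ee_rot: [0.005, 0.597, 0.802, 0.004]
contact_force: [0.4, -0.0, -0.4]
width: 0.0418
gripper_force: 62.6
clock: 23.7
position: [0.5613, 0.1762, 0.1788]
ee_rot: [-0.001, 0.597, 0.802, 0.0]
contact_force: [1.5, -1.5, -1.8]
width: 0.0419
gripper_force: 62.6
clock: 24.12
position: [0.6016, 0.2335, 0.1782]
ee_rot: [-0.001, 0.597, 0.802, -0.001]
contact_force: [0.0, 0.9, -1.3]
width: 0.0417
gripper_force: 62.5
pos [0.6016 0.2329 0.1787] yaw 0.291 -> d(tool) [0.0468 0.0012 0.1172] turn -9.0548763156173e-05 q6 -0.03
```

View pics/w7.png

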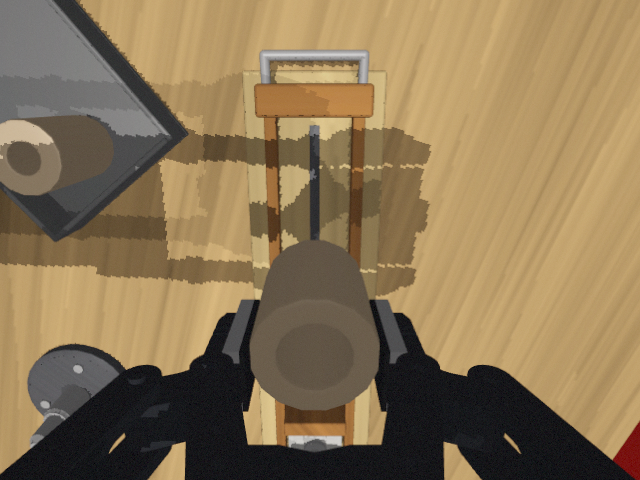

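Slot and block are centred at u≈314, so lateral and yaw are aligned; the block's top front edge is at v≈117.

```bash
python3 - <<'E'
from h import *
d=grab("wrist");s=manip.get_state();Rm=rotm(s);p=s["position"]
P=plane(d,[(255,117),(314,117),(373,117)],.064);print(((P-p)@Rm).round(4));P=plane(d,[(314,150)],.012);print("slot",((P-p)@Rm).round(4))
P=plane(d,[(250,352),(378,352),(314,299),(314,410)],p[2]+.0085);print("rim tool",((P-p)@Rm).round(4))
E
```

```text
[[ 0.0728 -0.0331  0.1152]
 [ 0.0728 -0.0003  0.1151]
 [ 0.0728  0.0326  0.1151]]
slot [[ 0.0487 -0.0003  0.1671]]
rim tool [[ 0.005  -0.0206 -0.0085]
 [ 0.0051  0.0205 -0.0085]
 [ 0.024  -0.0001 -0.0085]
 [-0.018  -0.0001 -0.0085]]
```

```bash

python3 steer.py '.025 0 0 0;.02 0 .02 0;0 0 .04 0;0 0 .03 0;0 0 0 0'
python3 steer.py '0 0 .014 0;0 0 .008 0;0 0 .003 0;0 0 0 0;0 0 0 0'
python3 - <<'E'
from h import *
togo(.5890,.2780,.0606,.291)
E
```

```text
clock: 24.63
position: [0.5845, 0.2739, 0.0837]
ee_rot: [-0.004, 0.597, 0.802, -0.006]
contact_force: [-1.2, -0.3, -2.0]
width: 0.042
gripper_force: 62.5
clock: 25.05
position: [0.5905, 0.2761, 0.0659]
ee_rot: [0.0, 0.597, 0.802, 0.001]
contact_force: [-0.6, 0.3, -0.1]
width: 0.0419
gripper_force: 62.5
pos [0.5905 0.2761 0.0659] yaw 0.29 -> d(tool) [ 0.0023 -0.0009  0.0053] turn -0.0005562178027427311 q6 0.04
```

```bash

python3 steer.py '0 0 .005 0;0 0 0 0;0 0 0 0'
python3 steer.py '0 0 0 0;0 0 0 0;0 0 0 0;0 0 0 0;0 0 -.015 0' .058
python3 steer.py '0 0 -.04 0;0 0 -.04 0;0 0 -.04 0;-.033 -.0224 -.01 0;-.033 -.0224 0 0'
python3 steer.py '-.033 -.0224 0 0;-.033 -.0224 0 0;-.033 -.0224 0 0;-.033 -.0224 0 0;-.033 -.0224 0 0'
python3 steer.py '-.033 -.0224 0 0;-.033 -.0224 0 0;-.033 -.0224 0 0;-.033 -.0224 0 0;-.033 -.0224 0 0'
python3 steer.py '-.033 -.0224 0 0;0 0 0 0;0 0 0 0;0 0 0 0'
python3 - <<'E'
from h import *
d=grab("wrist","w8");t=grab("top","t8");s=grab("side","s8")
togo(.4455,-.254,.054,.291)
for n,p in (("A",(.5584,-.2353,.055)),("D",(.4455,-.254,.063))): print(n,proj(d,[p]).round(),proj(t,[p]).round(),proj(s,[p]).round())
a=cv2.resize(d["img"],(533,400));
c=lambda b,x,y,w,h,k:cv2.resize(np.ascontiguousarray(b[y:y+h,x:x+w]),None,fx=k,fy=k,interpolation=3)
e=np.zeros((600,800,3),np.uint8);e[:400,:533]=a;e[:200,540:800]=c(t["img"],160,220,130,100,2);e[200:400,540:800]=c(t["img"],370,220,130,100,2);e[400:600,:300]=c(s["img"],220,270,150,100,2);e[400:600,320:620]=c(s["img"],270,160,150,100,2)
cv2.imwrite("pics/m8.png",e[:,:,::-1])
E
```

```text
clock: 25.3
position: [0.591, 0.2765, 0.0608]
ee_rot: [0.001, 0.597, 0.802, 0.001]
contact_force: [0.6, 0.2, 1.4]
width: 0.0418
gripper_force: 62.8
clock: 25.72
position: [0.5876, 0.2754, 0.0719]
ee_rot: [-0.002, 0.597, 0.802, -0.003]
contact_force: [-0.0, 0.0, -0.1]
width: 0.058
gripper_force: 0.0
clock: 26.13
position: [0.5686, 0.2014, 0.2093]
ee_rot: [0.003, 0.596, 0.803, 0.004]
contact_force: [0.3, -1.4, -0.1]
width: 0.0582
gripper_force: 0.0
clock: 26.55
position: [0.5048, 0.0084, 0.2047]
ee_rot: [0.0, 0.597, 0.802, -0.0]
contact_force: [0.6, -0.2, 0.0]
width: 0.0582
gripper_force: 0.0
clock: 26.97
position: [0.4449, -0.1818, 0.2049]
ee_rot: [0.0, 0.597, 0.802, 0.0]
contact_force: [0.4, -0.1, -0.3]
width: 0.0579
gripper_force: 0.0
clock: 27.3
position: [0.4337, -0.2179, 0.2045]
ee_rot: [-0.0, 0.598, 0.802, 0.0]
contact_force: [-0.0, 0.0, 0.2]
width: 0.058
gripper_force: 0.0
pos [ 0.4343 -0.2168  0.2047] yaw 0.293 -> d(tool) [-0.0389  0.      0.1506] turn 0.002045872797665993 q6 -0.9
A [[470. 292.]] [[407. 248.]] [[317. 304.]]
D [[316. 279.]] [[418. 296.]] [[264. 310.]]
```

View pics/m8.png

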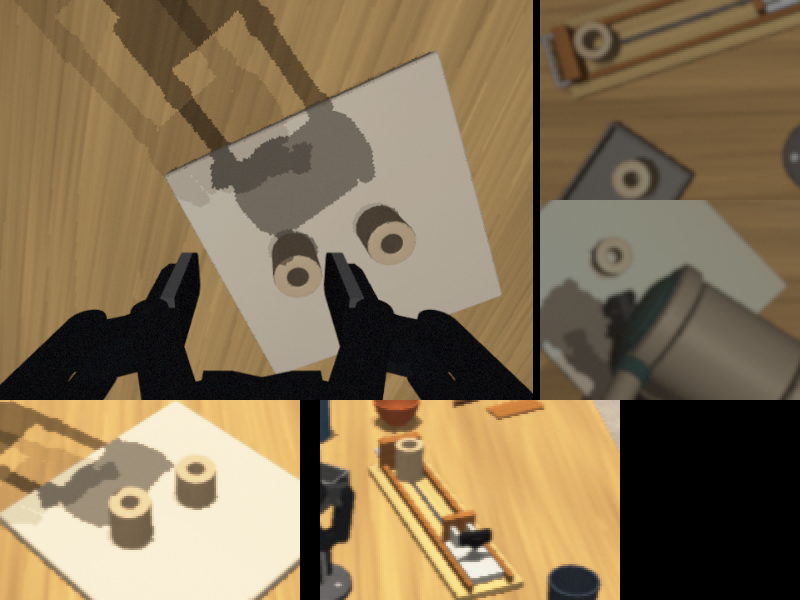

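B stands in the channel at the fixed block. D has been knocked aside: it's now at wrist (356.5,332.5) and side (285,321). A is unmoved at (469,292).

```bash
python3 - <<'E'
from h import *
d=grab("wrist");s=grab("side")
P=plane(d,[(356.5,332.5)],.063)[0];print(P,plane(s,[(285,321)],.063),proj(s,[P]));togo(P[0],P[1],.054,.291)
E
```

```text
[ 0.48772615 -0.28591348  0.063     ] [[ 0.48911262 -0.28838949  0.063     ]] [[284.29041138 320.14407956]]
pos [ 0.4344 -0.217   0.2047] yaw 0.293 -> d(tool) [-0.0814  0.0312  0.1507] turn 0.002336709278466298 q6 -0.9
```

```bash

python3 steer.py '-.028 .011 0 0;-.028 .011 0 0;-.026 .009 .03 0;0 0 .04 0;0 0 .035 0' .058
python3 steer.py '0 0 .03 0;0 0 .012 0; 0 0 0 0;0 0 0 0'
python3 - <<'E'
from h import *
togo(.488,-.2867,.054,.291)
E
python3 steer.py '0 0 0 0;0 0 0 0;0 0 0 0; 0 0 0 0; 0 0 0 0' .03 60

```

```text
clock: 27.97
position: [0.4891, -0.2887, 0.0987]
ee_rot: [0.001, 0.597, 0.802, -0.0]
contact_force: [-1.0, 0.6, -1.4]
width: 0.058
gripper_force: 0.0
clock: 28.3
position: [0.4875, -0.2871, 0.0573]
ee_rot: [-0.001, 0.597, 0.803, -0.0]
contact_force: [0.0, -0.9, 0.7]
width: 0.0581
gripper_force: 0.0
pos [ 0.4875 -0.2871  0.0573] yaw 0.292 -> d(tool) [0.0002 0.0006 0.0033] turn 0.001431142590001322 q6 -0.95
clock: 28.72
position: [0.4885, -0.2886, 0.0596]
ee_rot: [0.002, 0.597, 0.802, 0.0]
contact_force: [0.5, 1.0, 6.4]
width: 0.0422
gripper_force: 61.4
```

```bash

python3 steer.py '0 0 -.02 0;0 0 -.04 0;0 0 -.04 0; 0 0 -.015 0; .03 .007 0 0'
python3 steer.py '.037 .0075 0 0;.037 .0075 0 0;.037 .0075 0 0;.037 .0075 0 0;.037 .0075 0 0'
python3 steer.py '.037 .0075 0 0;0 0 0 0;0 0 0 0;0 0 0 0'
python3 - <<'E'
from h import *
d=grab("wrist","w9");s=manip.get_state();Rm=rotm(s);p=s["position"]
print("exp gauge tip",proj(d,[(.4505,.0205,.068)]).round(1))
togo(.4505,.0200,.12)
# rim: buff vs dark; print column profile at u=314 and row
g=cv2.cvtColor(d["img"],cv2.COLOR_RGB2GRAY);print(g[230:430:5,314].tolist());print(g[355,230:400:5].tolist())
h=cv2.cvtColor(d["img"],cv2.COLOR_RGB2HSV);c=d["img"][80:240,230:400];print(d["img"][140,314],d["img"][330,314])
k=((h[...,1]<40)&(h[...,2]<130)&(h[...,2]>50)).astype(np.uint8);k[240:]=0;k[:40]=0;k=cv2.morphologyEx(k,3,np.ones((9,9)))
q=max(cv2.findContours(k,0,2)[0],key=cv2.contourArea);print("base",cv2.minEnclosingCircle(q),"exp",proj(d,[(.4505,.0205,.012)]).round(1))
E
```

```text
clock: 29.13
position: [0.4893, -0.2637, 0.1783]
ee_rot: [0.008, 0.598, 0.801, -0.001]
contact_force: [2.5, 1.2, -0.9]
width: 0.0426
gripper_force: 61.3
clock: 29.55
position: [0.4674, -0.0677, 0.173]
ee_rot: [0.0, 0.597, 0.802, 0.0]
contact_force: [0.4, 0.7, -0.9]
width: 0.0425
gripper_force: 61.2
clock: 29.88
position: [0.4649, -0.0319, 0.173]
ee_rot: [0.001, 0.597, 0.802, -0.0]
contact_force: [-0.1, 0.1, -1.1]
width: 0.0417
gripper_force: 61.2
exp gauge tip [[316.5 151.6]]
pos [ 0.4651 -0.0325  0.1729] yaw 0.291 -> d(tool) [0.0545 0.0011 0.0529] turn None q6 -0.51
[111, 111, 111, 85, 87, 87, 90, 86, 86, 84, 86, 83, 88, 99, 96, 97, 95, 95, 95, 86, 87, 86, 88, 87, 85, 85, 87, 84, 86, 99, 94, 93, 97, 96, 92, 207, 206, 206, 205, 206]
[88, 86, 20, 24, 18, 96, 95, 95, 96, 96, 94, 94, 82, 88, 84, 88, 85, 87, 86, 83, 81, 87, 84, 94, 95, 98, 97, 96, 96, 91, 12, 21, 30, 88]
[124 124 123] [98 85 71]
base ((314.3059997558594, 138.2353057861328), 66.37522888183594) exp [[316.  141.5]]
```

```bash
python3 - <<'E'
from h import *
d=grab("wrist");s=manip.get_state();Rm=rotm(s);p=s["position"]
P=plane(d,[(314,293.5),(314,403),(253,350),(378,350)],p[2]+.0034);print("rim tool",((P-p)@Rm).round(4))
E
```

```text
rim tool [[ 0.023  -0.     -0.0034]
 [-0.02    0.     -0.0034]
 [ 0.0019 -0.0205 -0.0034]
 [ 0.0019  0.0215 -0.0034]]
```

```bash

python3 steer.py '.027 .001 0 0; .026 0 0 0; 0 0 .025 0; 0 0 .025 0; 0 0 0 0'
python3 steer.py '0 0 .01 0;0 0 .01 0;0 0 .004 0; 0 0 0 0; 0 0 0 0'
python3 steer.py '0 0 .005 0;0 0 .005 0;0 0 .003 0; 0 0 0 0; 0 0 0 0'

```

```text
clock: 30.4
position: [0.4476, 0.0187, 0.1194]
ee_rot: [-0.003, 0.598, 0.802, -0.002]
contact_force: [-1.5, 1.1, -1.4]
width: 0.0421
gripper_force: 61.3
clock: 30.82
position: [0.451, 0.0187, 0.0992]
ee_rot: [0.0, 0.598, 0.802, 0.0]
contact_force: [0.3, 0.3, -0.9]
width: 0.0422
gripper_force: 61.3
clock: 31.23
position: [0.4514, 0.0192, 0.0882]
ee_rot: [0.001, 0.597, 0.802, 0.0]
contact_force: [-3.6, 0.2, 21.1]
width: 0.042
gripper_force: 63.5
```

```bash

python3 steer.py '0 0 .003 0;0 0 0 0; 0 0 0 0'
python3 steer.py '0 0 -.02 0;0 0 -.03 0;0 0 -.04 0; 0 0 -.02 0; 0 0 0 0'
python3 - <<'E'
from h import *
togo(.3902,.264,.055,.95)
togo(.385,.268,.055,.95)
E
```

```text
clock: 31.48
position: [0.4516, 0.0191, 0.0878]
ee_rot: [0.002, 0.597, 0.802, 0.001]
contact_force: [-9.2, 0.4, 43.9]
width: 0.0423
gripper_force: 65.8
clock: 31.9
position: [0.4537, 0.0191, 0.1974]
ee_rot: [0.005, 0.597, 0.802, 0.003]
contact_force: [1.0, -0.2, -1.4]
width: 0.0426
gripper_force: 62.6
pos [0.4537 0.0191 0.1974] yaw 0.291 -> d(tool) [0.2534 0.008  0.1414] turn -0.65874058912138 q6 -0.4
pos [0.4537 0.0191 0.1974] yaw 0.291 -> d(tool) [0.2587 0.0042 0.1413] turn -0.65874058912138 q6 -0.4
```

```bash

python3 steer.py '.037 .0006 0 0;.037 .0006 0 0;.037 .0006 0 0;.037 .0006 0 0;.037 .0006 0 0'
python3 steer.py '.037 .0006 0 0;.037 .0006 0 0;0 0 .03 0;0 0 .04 0; 0 0 .04 0'
python3 steer.py '0 0 .02 0;0 0 .01 0;0 0 0 0;0 0 0 0;0 0 0 0'
python3 - <<'E'
from h import *
togo(.385,.268,.051,.291)
E

```

```text
clock: 32.32
position: [0.3988, 0.1986, 0.1914]
ee_rot: [-0.001, 0.597, 0.802, -0.001]
contact_force: [0.1, -0.1, 0.1]
width: 0.0419
gripper_force: 62.6
clock: 32.73
position: [0.3797, 0.2698, 0.0813]
ee_rot: [0.001, 0.596, 0.803, 0.001]
contact_force: [1.2, 1.1, -1.3]
width: 0.0421
gripper_force: 62.6
clock: 33.15
position: [0.3797, 0.2685, 0.0519]
ee_rot: [-0.0, 0.597, 0.802, -0.001]
contact_force: [0.1, -0.6, -0.8]
width: 0.0421
gripper_force: 64.0
pos [0.3797 0.2685 0.0519] yaw 0.291 -> d(tool) [-0.002   0.005   0.0009] turn 0.00012866485879703404 q6 0.17
```

```bash

python3 steer.py '0 0 0 0;0 0 0 0;0 0 0 0;0 0 0 0;0 0 -.015 0' .058
python3 steer.py '0 0 -.04 0;0 0 -.04 0;0 0 -.04 0;0 0 -.015 0;-.038 .002 0 0'
python3 steer.py '-.038 .002 0 0;-.038 .002 0 0;-.038 .002 0 0;-.038 .002 0 0;-.038 .002 0 0'
python3 steer.py '-.038 .002 0 0;-.038 .002 0 0;-.038 .002 0 0;-.038 .002 0 0;-.038 .002 0 0'
python3 steer.py '-.038 .002 0 0;-.038 .002 0 0;0 0 0 0;0 0 0 0;0 0 0 0'
python3 - <<'E'
from h import *
d=grab("wrist","w10");s=grab("side","s10");t=grab("top")
p=(.5584,-.2353,.055);togo(.5584,-.2353,.049,.291)
print(proj(d,[p]).round(1),proj(s,[p]).round(1))
h=cv2.cvtColor(d["img"],cv2.COLOR_RGB2HSV)
c=lambda b,x,y,w,h,k:cv2.resize(np.ascontiguousarray(b[y:y+h,x:x+w]),None,fx=k,fy=k,interpolation=3)
e=np.zeros((600,800,3),np.uint8);e[:400,:533]=cv2.resize(d["img"],(533,400));e[400:600,:300]=c(s["img"],220,270,150,100,2);e[:200,540:800]=c(t["img"],140,230,130,100,2);e[200:400,540:800]=c(t["img"],140,280,130,100,2)
cv2.imwrite("pics/m10.png",e[:,:,::-1])
E
```

```text
clock: 33.57
position: [0.3786, 0.2679, 0.0662]
ee_rot: [-0.001, 0.597, 0.802, -0.002]
contact_force: [-0.4, -0.1, -0.5]
width: 0.0578
gripper_force: 0.0
clock: 33.98
position: [0.3948, 0.2382, 0.2079]
ee_rot: [0.001, 0.595, 0.804, 0.006]
contact_force: [0.9, -0.7, -0.3]
width: 0.0579
gripper_force: 0.0
clock: 34.4
position: [0.4573, 0.052, 0.2031]
ee_rot: [0.0, 0.597, 0.802, 0.0]
contact_force: [0.5, -0.5, 0.3]
width: 0.0582
gripper_force: 0.0
clock: 34.82
position: [0.5214, -0.1273, 0.203]
ee_rot: [0.0, 0.597, 0.802, 0.0]
contact_force: [0.4, 0.1, 0.3]
width: 0.0583
gripper_force: 0.0
clock: 35.23
position: [0.5463, -0.1967, 0.2024]
ee_rot: [-0.001, 0.597, 0.802, 0.0]
contact_force: [-0.9, 1.0, 0.2]
width: 0.0579
gripper_force: 0.0
pos [ 0.5463 -0.1957  0.2029] yaw 0.292 -> d(tool) [-0.0415  0.0002  0.1539] turn 0.0012609685189910458 q6 -0.76
[[315.2 278.5]] [[316.9 303.7]]
```

View pics/m10.png

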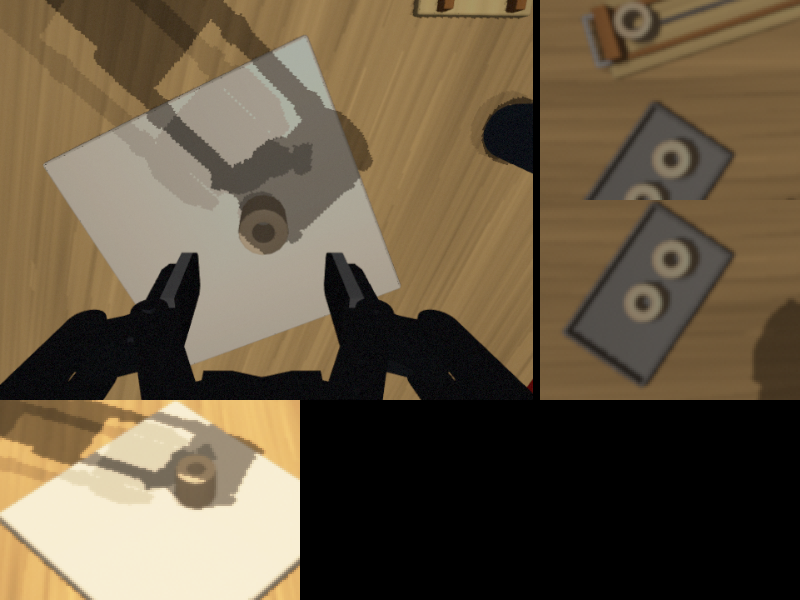

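A is at full-size (315.7,278.5), exactly as expected; C and D both stand in the tub.

```bash

python3 steer.py '-.021 0 0 0;-.0205 0 .03 0;0 0 .04 0;0 0 .04 0;0 0 .03 0'
python3 steer.py '0 0 .015 0;0 0 0 0;0 0 0 0'
python3 - <<'E'
from h import *
togo(.5584,-.2353,.049,.291)
E
python3 steer.py '0 0 0 0;0 0 0 0;0 0 0 0; 0 0 0 0; 0 0 0 0' .03 60

```

```text
clock: 35.8
position: [0.5575, -0.2352, 0.0606]
ee_rot: [-0.001, 0.597, 0.802, -0.0]
contact_force: [-1.2, 0.1, 0.3]
width: 0.0579
gripper_force: 0.0
clock: 36.05
position: [0.5585, -0.2356, 0.0475]
ee_rot: [-0.001, 0.597, 0.803, -0.0]
contact_force: [0.3, -0.3, 1.2]
width: 0.0577
gripper_force: 0.0
pos [ 0.5585 -0.2356  0.0475] yaw 0.292 -> d(tool) [ 0.0004  0.     -0.0015] turn 0.001350067291146173 q6 -0.81
clock: 36.47
position: [0.5602, -0.2372, 0.05]
ee_rot: [0.002, 0.597, 0.802, 0.0]
contact_force: [-0.2, 1.5, 6.6]
width: 0.0422
gripper_force: 61.4
```

```bash

python3 steer.py '0 0 -.02 0;0 0 -.04 0;0 0 -.04 0; 0 0 -.01 0; .03 -.005 0 0'
python3 steer.py '.037 -.005 0 0;.037 -.005 0 0;.037 -.005 0 0;.037 -.005 0 0;.037 -.005 0 0'
python3 steer.py '.025 -.001 0 0;.025 0 0 0;0 0 0 0;0 0 0 0;0 0 0 0'
python3 - <<'E'
from h import *
togo(.4508,.0190,.11,.291)
E
```

```text
clock: 36.88
position: [0.551, -0.2153, 0.163]
ee_rot: [0.009, 0.598, 0.801, 0.0]
contact_force: [0.7, 0.4, -0.9]
width: 0.0423
gripper_force: 61.1
clock: 37.3
position: [0.4671, -0.0381, 0.1578]
ee_rot: [0.0, 0.597, 0.802, 0.0]
contact_force: [-0.2, 0.3, -1.6]
width: 0.0426
gripper_force: 61.1
clock: 37.72
position: [0.4535, 0.0078, 0.158]
ee_rot: [0.001, 0.597, 0.802, 0.0]
contact_force: [-0.0, -0.2, -0.5]
width: 0.042
gripper_force: 61.1
pos [0.4535 0.0078 0.158 ] yaw 0.292 -> d(tool) [0.0116 0.0006 0.048 ] turn 0.0006143699325389385 q6 -0.43
```

```bash

python3 steer.py '.0115 .0005 0 0;0 0 .03 0;0 0 .015 0;0 0 0 0;0 0 0 0'
python3 steer.py '0 0 .008 0;0 0 .008 0;0 0 .007 0; 0 0 0 0; 0 0 0 0'
python3 steer.py '0 0 .006 0;0 0 .006 0; 0 0 0 0; 0 0 0 0'

```

```text
clock: 38.13
position: [0.4499, 0.0191, 0.1122]
ee_rot: [-0.001, 0.598, 0.802, -0.001]
contact_force: [0.0, 0.2, -0.2]
width: 0.0422
gripper_force: 61.1
clock: 38.55
position: [0.4499, 0.0193, 0.0893]
ee_rot: [-0.0, 0.597, 0.802, -0.0]
contact_force: [-0.5, -0.2, -0.0]
width: 0.0425
gripper_force: 61.2
clock: 38.88
position: [0.451, 0.0193, 0.0788]
ee_rot: [0.001, 0.597, 0.802, 0.0]
contact_force: [-1.4, 0.1, 10.3]
width: 0.0418
gripper_force: 62.3
```

```bash

python3 steer.py '0 0 .003 0;0 0 .002 0; 0 0 0 0; 0 0 0 0'
python3 steer.py '0 0 -.02 0;0 0 -.03 0;0 0 -.04 0; 0 0 -.03 0; 0 0 0 0'
python3 - <<'E'
from h import *
togo(.4336,.2315,.05)
togo(.338,.302,.042,.291)
E
```

```text
clock: 39.22
position: [0.4513, 0.0193, 0.078]
ee_rot: [0.002, 0.597, 0.802, 0.001]
contact_force: [-9.8, 0.0, 50.0]
width: 0.0424
gripper_force: 66.3
clock: 39.63
position: [0.4543, 0.019, 0.1984]
ee_rot: [0.006, 0.597, 0.802, 0.003]
contact_force: [1.1, 0.6, -1.0]
width: 0.0423
gripper_force: 63.2
pos [0.4543 0.019  0.1984] yaw 0.291 -> d(tool) [0.2103 0.0394 0.1478] turn None q6 -0.4
pos [0.4543 0.019  0.1984] yaw 0.291 -> d(tool) [ 0.3053 -0.032   0.1545] turn 0.00019693354003713637 q6 -0.4
```

A stops at the step too (50 N at the predicted height), so it goes in the tub.

```bash

python3 steer.py '.038 -.004 0 0;.038 -.004 0 0;.038 -.004 0 0;.038 -.004 0 0;.038 -.004 0 0'
python3 steer.py '.038 -.004 0 0;.038 -.004 0 0;.036 -.003 0 0;0 0 0 -.11;0 0 0 -.11'
python3 steer.py '0 0 0 -.11;0 0 0 -.11;0 0 0 -.11;0 0 0 -.11;0 0 0 0'
python3 steer.py '0 0 .04 0;0 0 .04 0;0 0 0 0;0 0 0 0'
python3 - <<'E'
from h import *
togo(.3396,.3001,.042,.95)
d=grab("wrist","w11")
E
```

```text
clock: 40.05
position: [0.3752, 0.1968, 0.1919]
ee_rot: [-0.0, 0.597, 0.802, -0.0]
contact_force: [1.3, 0.4, -1.4]
width: 0.042
gripper_force: 63.1
clock: 40.47
position: [0.3323, 0.3016, 0.1916]
ee_rot: [-0.0, 0.501, 0.865, -0.001]
contact_force: [-0.5, -0.7, -0.9]
width: 0.0421
gripper_force: 63.2
clock: 40.88
position: [0.3334, 0.2995, 0.1916]
ee_rot: [-0.0, 0.304, 0.953, -0.001]
contact_force: [0.2, -0.6, -1.0]
width: 0.0418
gripper_force: 63.2
clock: 41.22
position: [0.3322, 0.2986, 0.1111]
ee_rot: [-0.002, 0.306, 0.952, -0.002]
contact_force: [-0.5, 0.7, -0.4]
width: 0.0419
gripper_force: 63.1
pos [0.3322 0.2986 0.1111] yaw 0.949 -> d(tool) [-0.0053  0.0059  0.069 ] turn -0.0008711423051215306 q6 -0.37
```

View pics/w11.png

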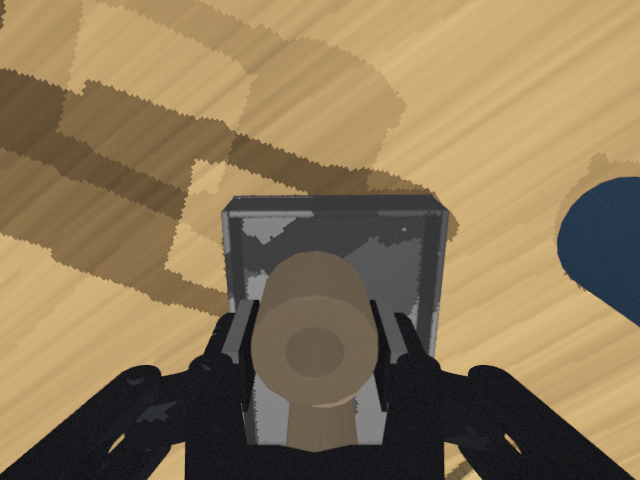

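Tub end wall: corners (224,197) and (447,197), so the tub's midline is to the right of the prop's (u≈314).

```bash
python3 - <<'E'
from h import *
d=grab("wrist");s=manip.get_state();Rm=rotm(s);p=s["position"]
for uv,z in [((224,210),.035),((447,207),.035),((335,210),.035),((335,250),.004)]:print(uv,((plane(d,[uv],z)-p)@Rm).round(4))
P=plane(d,[(314,296),(314,406)],p[2]+.005);print("rim tool",((P-p)@Rm).round(4))
togo(.3797,.2685,.05)
E
```

```text
(224, 210) [[ 0.0293 -0.0471  0.0788]]
(447, 207) [[0.0309 0.0652 0.079 ]]
(335, 210) [[0.0293 0.0089 0.0789]]
(335, 250) [[-0.0037  0.0108  0.1099]]
rim tool [[ 0.0237 -0.0014 -0.005 ]
 [-0.0187 -0.0014 -0.005 ]]
pos [0.3349 0.3004 0.1139] yaw 0.95 -> d(tool) [-0.0549 -0.0001  0.064 ] turn None q6 -0.37
```

```bash

python3 steer.py '-.001 .009 .02 0;0 0 .02 0;0 0 .02 0;0 0 .007 0;0 0 0 0'
python3 steer.py '0 0 .003 0;0 0 0 0;0 0 0 0'

```

```text
clock: 41.73
position: [0.3402, 0.3066, 0.0459]
ee_rot: [-0.0, 0.305, 0.952, -0.0]
contact_force: [-0.5, -0.2, -1.4]
width: 0.0422
gripper_force: 63.1
clock: 41.98
position: [0.3407, 0.307, 0.0439]
ee_rot: [0.001, 0.305, 0.952, 0.001]
contact_force: [-0.8, 0.6, -1.0]
width: 0.0419
gripper_force: 63.1
```

```bash

python3 steer.py '0 0 .003 0;0 0 0 0;0 0 0 0'
python3 steer.py '0 0 0 0;0 0 0 0;0 0 0 0;0 0 0 0;0 0 -.015 0' .056
python3 steer.py '0 0 -.04 0;0 0 -.04 0;0 0 -.04 0;0 0 -.02 0;0 0 0 -.12' .05
python3 steer.py '0 0 0 -.12;0 0 0 -.12;0 0 0 -.12;0 0 0 -.12;0 0 0 -.12'
python3 steer.py '0 0 0 -.12;-.0232 -.0302 0 0;-.0232 -.0302 0 0;-.0232 -.0302 0 0;-.0232 -.0302 0 0' .045
python3 steer.py '-.0232 -.0302 0 0;-.0232 -.0302 0 0;-.0232 -.0302 0 0;-.0232 -.0302 0 0;-.0232 -.0302 0 0'
python3 steer.py '-.0232 -.0302 0 0;-.0232 -.0302 0 0;0 0 0 0;0 0 0 0;0 0 0 0'
python3 - <<'E'
from h import *
togo(.661,.0383,.070,1.795)
d=grab("wrist","w12");t=grab("top")
print("wing exp",proj(d,[(.661,.0383,.064)]))
c=lambda b,x,y,w,h,k:cv2.resize(np.ascontiguousarray(b[y:y+h,x:x+w]),None,fx=k,fy=k,interpolation=3)
e=np.zeros((480,800,3),np.uint8);e[:400,:533]=cv2.resize(d["img"],(533,400));e[:240,540:800]=c(t["img"],140,220,130,120,2);e[240:,540:800]=c(t["img"],140,280,130,120,2)
cv2.imwrite("pics/m12.png",e[:,:,::-1])
E
```

```text
clock: 42.23
position: [0.3402, 0.3067, 0.04]
ee_rot: [0.0, 0.305, 0.952, 0.0]
contact_force: [0.0, -0.1, 1.9]
width: 0.0423
gripper_force: 63.3
clock: 42.65
position: [0.3383, 0.3054, 0.053]
ee_rot: [-0.002, 0.305, 0.952, -0.002]
contact_force: [-0.7, 0.0, -0.5]
width: 0.0559
gripper_force: 0.0
clock: 43.07
position: [0.3426, 0.3084, 0.2]
ee_rot: [0.004, 0.246, 0.969, 0.004]
contact_force: [0.3, -0.9, 0.0]
width: 0.0498
gripper_force: 0.0
clock: 43.48
position: [0.3397, 0.3063, 0.1946]
ee_rot: [-0.0, -0.053, 0.999, -0.0]
contact_force: [-0.1, -0.6, -0.5]
width: 0.0498
gripper_force: 0.0
clock: 43.9
position: [0.4576, 0.2079, 0.1947]
ee_rot: [0.0, -0.11, 0.994, 0.0]
contact_force: [0.6, 0.7, -0.1]
width: 0.0452
gripper_force: 0.0
clock: 44.32
position: [0.604, 0.0853, 0.1944]
ee_rot: [-0.0, -0.11, 0.994, 0.0]
contact_force: [0.6, 0.8, -0.0]
width: 0.045
gripper_force: 0.0
clock: 44.73
position: [0.6607, 0.0381, 0.1939]
ee_rot: [-0.001, -0.11, 0.994, 0.0]
contact_force: [-0.5, 0.2, -1.3]
width: 0.0449
gripper_force: 0.0
pos [0.6607 0.0381 0.1939] yaw 1.79 -> d(tool) [-0.0005 -0.      0.1239] turn -0.004650456787255175 q6 -1.84
wing exp [[314.70846034 233.65475063]]
```

View pics/m12.png

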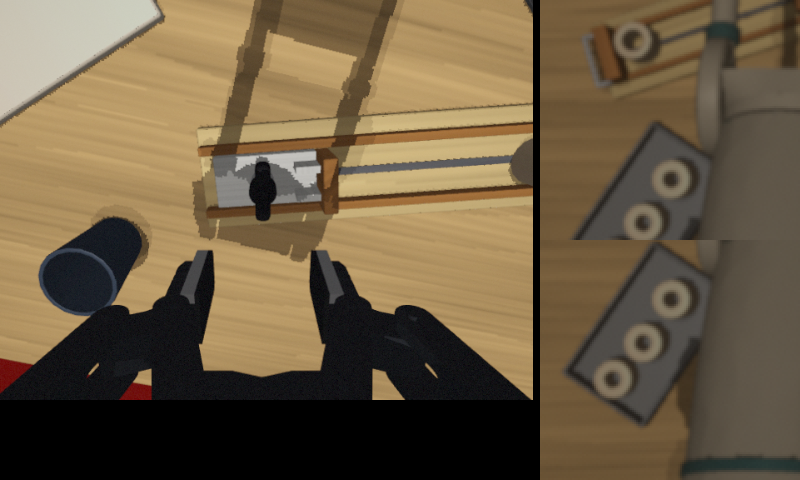

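Wing at full-size (314.5,228), aligned with the jaws; all three rejects are in the tub and B is at the block.

```bash

python3 steer.py '0 0 .04 0;0 0 .04 0;0 0 .03 0;0 0 .014 0;0 0 0 0' .045
python3 steer.py '0 0 0 0;0 0 0 0;0 0 0 0;0 0 0 0;0 0 0 0' 0 30
python3 steer.py '.001 .015 0 0;.0022 .03 0 0;.0022 .03 0 0;.0022 .03 0 0;.0015 .02 0 0'
python3 steer.py '.0015 .02 0 0;.0008 .01 0 0;0 0 0 0;0 0 0 0;0 0 0 0'
python3 - <<'E'
from h import *
togo(.661-.172*.2875,.0383+.172*.9578,.07,1.79)
E
```

```text
clock: 45.25
position: [0.6574, 0.0394, 0.0668]
ee_rot: [-0.004, -0.111, 0.994, 0.001]
contact_force: [-1.3, -0.6, -0.1]
width: 0.0449
gripper_force: 0.0
clock: 45.67
position: [0.6626, 0.0391, 0.073]
ee_rot: [0.002, -0.11, 0.994, 0.001]
contact_force: [-1.6, 4.6, 7.2]
width: 0.0107
gripper_force: 34.5
clock: 46.08
position: [0.6263, 0.1592, 0.0731]
ee_rot: [0.002, -0.11, 0.994, -0.001]
contact_force: [0.2, -2.2, 6.4]
width: 0.0111
gripper_force: 34.5
clock: 46.5
position: [0.6178, 0.1873, 0.0731]
ee_rot: [0.002, -0.11, 0.994, -0.0]
contact_force: [-0.1, 1.3, 6.4]
width: 0.0113
gripper_force: 34.6
pos [0.6178 0.1873 0.0731] yaw 1.792 -> d(tool) [0.0027 0.0168 0.003 ] turn 0.001989437725802734 q6 -1.6
```

```bash

python3 steer.py '.0005 .006 0 0;.0005 .005 0 0;0 .002 0 0;0 0 0 0;0 0 0 0'
python3 steer.py '0 .003 0 0;0 .002 0 0;0 0 0 0;0 0 0 0'

```

```text
clock: 46.92
position: [0.6142, 0.1993, 0.073]
ee_rot: [0.002, -0.11, 0.994, -0.0]
contact_force: [-1.2, 1.1, 6.8]
width: 0.0113
gripper_force: 34.6
clock: 47.25
position: [0.613, 0.2032, 0.073]
ee_rot: [0.002, -0.11, 0.994, -0.001]
contact_force: [-0.5, -2.4, 7.7]
width: 0.011
gripper_force: 34.6
```

```bash

python3 steer.py '0 .002 0 0;0 .002 0 0;0 0 0 0;0 0 0 0'
python3 steer.py '0 .002 0 0;0 .002 0 0;0 0 0 0;0 0 0 0'

```

```text
clock: 47.58
position: [0.6129, 0.2037, 0.0731]
ee_rot: [0.002, -0.111, 0.994, -0.004]
contact_force: [1.1, -10.0, 7.2]
width: 0.0113
gripper_force: 34.6
clock: 47.92
position: [0.6128, 0.2041, 0.0731]
ee_rot: [0.002, -0.111, 0.994, -0.007]
contact_force: [2.4, -18.9, 6.9]
width: 0.011
gripper_force: 34.7
```

```bash

python3 steer.py '0 0 0 .12;0 0 0 .12;0 0 0 .12;0 0 0 .12;0 0 0 .12' - 50
python3 steer.py '0 0 0 .12;0 0 0 .12;0 0 0 .12;0 0 0 .12;0 0 0 .12'
python3 steer.py '0 0 0 .1;0 0 0 0;0 0 0 0'
python3 - <<'E'
from h import *
togo(.6128,.2041,.07,.29);print(manip.get_state()["moment"])
E
```

```text
clock: 48.33
position: [0.6128, 0.2027, 0.0732]
ee_rot: [0.004, 0.189, 0.982, -0.007]
contact_force: [1.3, -23.7, 8.4]
width: 0.0104
gripper_force: 54.5
clock: 48.75
position: [0.6118, 0.2015, 0.0734]
ee_rot: [0.006, 0.471, 0.882, -0.007]
contact_force: [1.1, -26.7, 11.4]
width: 0.0109
gripper_force: 54.9
clock: 49.0
position: [0.6116, 0.2014, 0.0734]
ee_rot: [0.006, 0.512, 0.859, -0.007]
contact_force: [0.3, -26.5, 11.3]
width: 0.0104
gripper_force: 54.9
pos [0.6116 0.2014 0.0734] yaw 0.495 -> d(tool) [0.0018 0.0023 0.0033] turn 0.20481093446397125 q6 -0.26
[-4.11236327  0.084984    0.02301544]
```

```bash

python3 steer.py '-.005 -.001 0 0;-.005 -.001 0 0;0 0 0 0'
python3 steer.py '0 0 0 0;0 0 0 0;0 0 0 0;0 0 -.01 0;0 0 -.02 0' .045
python3 steer.py '0 0 -.04 0;0 0 -.04 0;-.03 0 -.04 0;-.03 0 0 0;0 0 0 0'
python3 steer.py '0 0 0 0;0 0 0 0;0 0 0 0'
python3 - <<'E'
from h import *
d=grab("wrist","w13");t=grab("top","t13")
togo(.6128,.2041,.07,.29)
e=np.zeros((600,800,3),np.uint8);e[:480,:640]=d["img"];
cv2.imwrite("pics/m13.png",d["img"][:,:,::-1])
E
```

```text
clock: 49.25
position: [0.6118, 0.2007, 0.0733]
ee_rot: [-0.0, 0.514, 0.858, -0.001]
contact_force: [-6.8, -1.5, 12.9]
width: 0.0108
gripper_force: 55.0
clock: 49.67
position: [0.6111, 0.2018, 0.0987]
ee_rot: [-0.002, 0.514, 0.858, -0.002]
contact_force: [0.7, -0.6, -0.9]
width: 0.0449
gripper_force: 0.0
clock: 50.08
position: [0.643, 0.1498, 0.218]
ee_rot: [0.005, 0.515, 0.857, 0.001]
contact_force: [-0.3, 1.3, -1.8]
width: 0.0449
gripper_force: 0.0
clock: 50.33
position: [0.6379, 0.1543, 0.2131]
ee_rot: [-0.001, 0.514, 0.858, -0.001]
contact_force: [-0.7, -0.0, -0.7]
width: 0.045
gripper_force: 0.0
pos [0.6379 0.1545 0.2132] yaw 0.492 -> d(tool) [0.0555 0.0015 0.1433] turn 0.20201015865691074 q6 -0.36
```

View pics/m13.png

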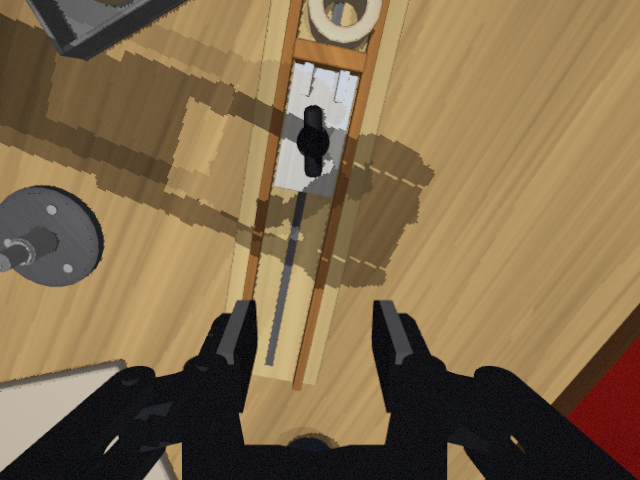

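Wing hub at (313,140), bar vertical in the picture, which puts the joint at about 1.37 (tight); the stop is up against B. That view takes me past the 14-picture limit, so the last check is by numbers only.

```bash
python3 - <<'E'
from h import *
d=grab("wrist");u=np.array([-.2875,.9578])
P=plane(d,[(313,140),(340,0)],.062);print("hub",P[0],"travel from right back",(P[0][:2]-[.661,.038])@u)
t=grab("top");g=cv2.cvtColor(t["img"],cv2.COLOR_RGB2GRAY)
# top camera: profile along channel centre line through stop top / prop / block
E_=np.array([.5816,.3024]);
for off in(0,.0):
    for s_ in np.arange(-.070,.024,.004):
        q=E_+u*s_;uv=proj(t,[[q[0],q[1],.062]])[0].round().astype(int);print(round(s_,3),t["img"][uv[1],uv[0]].tolist(),end=" ")
    break
E
```

```text
hub [0.61020609 0.20382462 0.062     ] travel from right back 0.17343007135340943
-0.07 [121, 120, 114] -0.066 [119, 119, 114] -0.062 [68, 62, 56] -0.058 [63, 43, 26] -0.054 [103, 67, 37] -0.05 [107, 71, 39] -0.046 [98, 68, 40] -0.042 [110, 100, 81] -0.038 [128, 118, 96] -0.034 [126, 109, 84] -0.03 [115, 96, 65] -0.026 [119, 99, 65] -0.022 [86, 71, 48] -0.018 [52, 43, 32] -0.014 [56, 47, 36] -0.01 [93, 80, 63] -0.006 [126, 110, 89] -0.002 [126, 109, 88] 0.002 [106, 74, 47] 0.006 [106, 70, 39] 0.01 [104, 69, 39] 0.014 [100, 65, 36] 0.018 [87, 60, 34] 0.022 [58, 48, 36]
```

```bash
python3 -c "
from rig import manip
print(manip.sign_off())"
```

```text
the job is handed in; nothing more can be done
None
```

Job handed in at about 50 s: the 57 mm prop went right down the gauge and stands in the tray, closed up against the fixed end by the stop with the clamp tight; the 65, 49 and 41 mm props stopped at the step and are in the tub. I kept no count and viewed 16 pictures, two over the limit of 14.

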